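# Fit the filter glass in the scanner's port

### The arm

A 7-joint arm with a two-finger parallel gripper is mounted at the origin on the work surface. World frame = base frame: x ahead of the robot, y to its left, z up, the work surface at z = 0. Lengths are in m, angles in rad, forces in N, time in s.
With the tool pointing down it reaches from about 0.425 to 1.025 m from the base axis. Payload 9.4 kg.
Tool frame: the origin (TCP) lies midway between the tips of the shut fingers; the grasp point (between the pads) lies 19 mm behind it; z points along the fingers, y is the direction in which the jaws open and shut (so a half turn about z gives the same grasp; the last joint's range is limited). The gripper opens to 93 mm and grips with 3 to 60 N. Pads are 15 mm wide; open, the fingers measure 128 mm over their backs; the gripper's body (75 mm by 188 mm) begins 65 mm behind the grasp point.
Start: joints at [-1.324, 0.599, -0.003, 1.599, 0.002, 0.943, -0.08], TCP at [0.231, 0.687, 0.219] pointing down, gripper open.
Joint ranges: [-2.57, 2.57], [-0.35, 1.97], [-1.29, 1.29], [0.11, 2.56], [-1.05, 4.19], [0.11, 1.86], [-2.63, 2.63]. Speed limits (rad/s): [2.22, 2.22, 3.01, 3.01, 3.14, 3.14, 3.14].

### API

Orientations are given as a rotation vector (axis times angle).
In Python, from workcell import * gives the robot as it stands.
- The arm moves only by the shell command python3 -m jog 'ROWS' [FORCE]. ROWS is JSON, a list of rows, each an object with "translation": the shift along the tool's x, y, z in cm, a list of three; "turn": the turn, a rotation vector about the tool's x, y, z in degrees, a list of three; "jaw": the closure, from 0 (fully open) to 1 (shut). In form: [{"translation": [tx, ty, tz], "turn": [wx, wy, wz], "jaw": jaw}, ...]. A call has 1 to 10 rows; each row is the pose to reach, as a shift and turn from the pose commanded when the call began, along the tool's axes at that moment; what a row does not reach only later rows make up. A row lasts 1/10 s, in which the tool goes at most 50 mm and 8.59 degrees, less where a joint would pass 70% of its speed; a pose out of reach is approached as far as the arm can. A call with a gripper value outside its range is refused whole. The fingers move at their own pace and stop on an object; FORCE is the grip in N (left out, the last holds). Time passes only in rows, so rows that repeat a pose let the fingers close. It gives the time, the measured TCP pose, the force and the opening at its end, in the units of the state.
- read_state(): the state, without advancing time (a new reading comes with each control period).
- camera(name): name is "scene" or "side" or "wrist"; returns the picture (420x560x3 uint8, blue, green, red); there is no depth.
- camera_info(name): a dict with "mtx" (3x3 intrinsics, pixels), "R" (3x3) and "t" (3): a world point X has camera coordinates R X + t; the wrist camera has in their place "tool_from_camera" (4x4, takes a point from camera to tool coordinates, whose origin is the TCP and whose axes are the flange's). Camera axes: x right, y down, z forward; pixel columns grow to the right and rows downward; lengths in m; the calibration is good to about 2 mm. The wrist camera is an equidistant fisheye: a pixel r from the principal point sees the ray r / f radians off the axis. A picture is of the moment at which its call begins: read the wrist's pose just before it. camera_info takes no time and is no camera call.
- finish_job(): hands the job in, once; it reports no verdict.
The state is a dict: "time_s": time; "qpos": joint angles; "qd": joint speeds; "tau": joint torques, N m; "eef_pos": TCP position; "tool_rot": TCP orientation; "ft_force": force on the tool from outside, world axes, zero at the start; "torque": the same for the moment, N m; "gripper_width": finger opening in m.
Only numpy, scipy, OpenCV 4.12 (cv2) and the standard library are available. Lean on these libraries where they do the work, as an engineer would, in place of code of your own. Each camera call takes 0.05 s, during which the arm holds its last target. There are 200 camera calls.

### The job

On the scanner's sloping head, swing the pivoting dust cover fully aside, to its stop. Then set the narrower of the two black filter mounts from the mat fully home in the uncovered cell, and after that turn the two-lugged retaining ring clockwise until it is snug against its stop. Leave the cover open, and leave the wider mount, the mortar cube and the jar where they are.

Things in the scene. Friction and masses are not known exactly. Their poses are not given: they have to be found in the camera images.
- head: Scanner's fixed head: white box 220 x 250 x 50 mm, its grey top face sloping 30 degrees down to its front (towards the robot). Origin: on the face at the port's axis, 123 mm above the table. z out of the face along the port's axis, x up the slope, y across. Edges at x = -95 and 125, y = +-125 mm. Foot, neck and lamp housing below; nothing above. The port's cell is told under cell_floor.
- cell_floor (a point): Centre of the cell's inner floor, on the port's axis, 8 mm above the face; axes as head. The cell is a dark steel cup standing on the face along head z: outer diameter 50 mm, bore diameter 44 mm, 12 mm deep, rim at head z = 20 mm.
- pin (a point): Foot of the cover's pin, on the face at head x = 65 mm, y = 0; pin parallel to head z. The aluminium cover is a 4 mm plate (head z 22 to 26 mm): a disc of radius 36 mm centred 65 mm from the pin, with an arm to the pin.
- cover (a joint): Angle (rad) of the dust cover about its pin: 0 = centred over the port with its free end to the front (head -x), 1.9 = its stop, fully aside. As it grows the cover turns anticlockwise seen from outside, the free end going from head -x towards head -y (the robot's right). It stays where it is left (friction about 0.07 N m).
- knob (a point): Middle of the cover's round steel finger knob: diameter 14 mm, standing 26 mm up from the plate along head z (head z 26 to 52 mm, this point 39 mm), on the cover's free end, 93 mm from the pin. It can be pinched from any side or pushed.
- ring (a joint): Angle (rad) of the steel retaining ring about the port's axis: 0 = slack, 1.25 = snug against its stop. It grows clockwise seen from outside the face, stays where it is left (friction about 0.06 N m) and does not move along the axis. The line through its two lugs stands at (1.92 rad - joint value), anticlockwise from head x towards head y.
- ring_mid (a point): Centre of the retaining ring, which surrounds the cell: on the port's axis at head z = 11 mm, the lugs' mid height. Ring: outer diameter 62 mm, head z 3 to 10 mm. Two opposite lugs, 14 mm wide and 6 mm thick, rise to head z = 19 mm, just below the cell's rim; their flat outer faces are 64 mm apart, free to grip from outside.
- mount: The narrower loose mounted filter glass: black disc of diameter 40 mm, 24 mm high, about 60 g, glass in its upper face, 3 mm chamfer below. Starts flat on the mat, top 28 mm above the table. Origin: centre of its underside; z out of its glass face. Home in the cell, its underside is on the floor and 12 mm stand above the rim.
- wide_mount: The wider mounted glass, same look, diameter 58 mm, 24 mm high; too big for the cell, to be left alone on the mat. Origin: centre of its underside.
- mat: Fixed black rubber mat 140 x 200 x 4 mm on the table on which both mounts lie. Origin: centre of its underside.
- test_cube: Loose grey mortar test cube, 70 mm, standing just behind the mat, to be left alone. Origin: centre of its underside.
- jar: Loose closed glass sample jar, diameter 50 mm, 65 mm tall, standing just behind the mat, to be left alone. Origin: centre of its underside.
Mind the look-alikes: they are no part of the job. What is shaped like the mount but red or turquoise is not meant.

How it is judged:
By the outcome, as a careful person would: the job done as asked, in the order asked, and still so for the second after the job is handed in, with the robot touching nothing.
It also fails if it takes over 72 s, if anything falls off the work surface, if the arm or the gripper's body presses on something with over 40 N, if the wrist force passes 120 N, or if a joint passes its speed limit or range.

## Working session

There is one attempt and no reset: what is moved stays moved. The work goes in short steps, Python scripts to look and compute and a shell command to move; the robot and the scene stay as the last step left them, time stands still between calls to the robot, and variables do not carry over. Pictures are saved under pics/ and viewed, about 8 in all and at most 12, crops included, and the job is handed in when it is done.

```bash
ls; mkdir -p pics
python3 - <<'E'
from workcell import *
import cv2,numpy as np
s=read_state();print({k:np.round(v,3).tolist() for k,v in s.items()})
a=camera("scene");b=camera("side");c=camera("wrist")
for n,i in zip(("scene","side","wrist"),(a,b,c)): cv2.imwrite(f"pics/{n}0.png",i); print(n,{k:np.round(v,4).tolist() for k,v in camera_info(n).items()})
E
```

```text
pics
{'time_s': 0.0, 'qpos': [-1.324, 0.6, -0.003, 1.6, 0.002, 0.943, -0.08], 'qd': [-0.001, 0.002, 0.001, 0.001, 0.001, -0.0, 0.0], 'tau': [0.0, -76.508, 1.498, -25.234, -0.052, 0.017, 0.0], 'eef_pos': [0.231, 0.687, 0.218], 'tool_rot': [-0.506, -3.1, 0.002], 'ft_force': [-0.067, 0.565, 0.273], 'torque': [-0.022, 0.028, -0.005], 'gripper_width': 0.093}
scene {'mtx': [[387.7786, 0.0, 279.0722], [0.0, 387.7786, 212.2087], [0.0, 0.0, 1.0]], 'R': [[-0.1776, 0.9841, -0.0047], [0.7167, 0.1261, -0.6859], [-0.6744, -0.1252, -0.7276]], 't': [0.0407, -0.3001, 1.266]}
side {'mtx': [[447.0454, 0.0, 278.2874], [0.0, 447.0454, 206.9028], [0.0, 0.0, 1.0]], 'R': [[-0.9947, -0.1024, 0.0062], [-0.0574, 0.5063, -0.8604], [0.085, -0.8563, -0.5095]], 't': [0.5525, 0.0887, 1.0099]}
wrist {'mtx': [[325.1923, 0.0, 276.633], [0.0, 325.1923, 210.2498], [0.0, 0.0, 1.0]], 'tool_from_camera': [[0.0005, -0.9696, -0.2446, 0.0674], [1.0, 0.0006, -0.0002, 0.0004], [0.0004, -0.2446, 0.9696, -0.1659], [0.0, 0.0, 0.0, 1.0]]}
```

View pics/scene0.png

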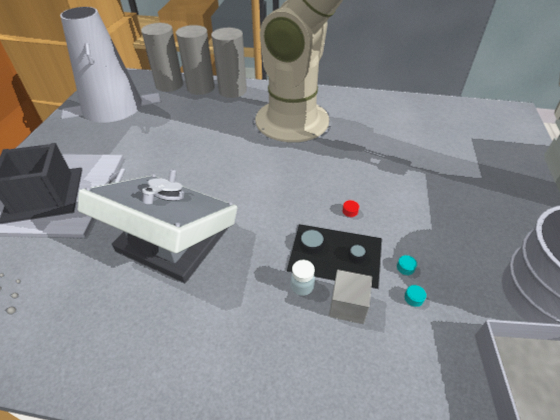

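View pics/side0.png

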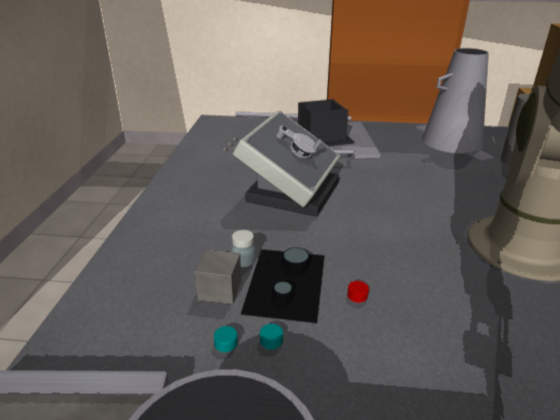

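Run:
```python
import cv2,numpy as np
a=cv2.imread("pics/scene0.png");b=cv2.imread("pics/side0.png")
r=lambda i,x,y,w,h,s:cv2.resize(i[y:y+h,x:x+w],None,fx=s,fy=s,interpolation=cv2.INTER_CUBIC)
t=np.hstack([r(a,70,160,180,125,4.4)[:, :400*2]]);
cv2.imwrite("pics/c1.png",np.vstack([cv2.resize(r(a,75,165,170,90,4),(680,360))]))
u=r(a,75,165,170,75,4);v=r(b,225,105,170,75,4)
cv2.imwrite("pics/c1.png",np.vstack([u,v]))   # 680x600
u=r(a,290,190,100,100,4);v=r(b,240,235,100,100,4)
cv2.imwrite("pics/c2.png",np.hstack([u,v]))
```

```text
(no output)
```

View pics/c1.png

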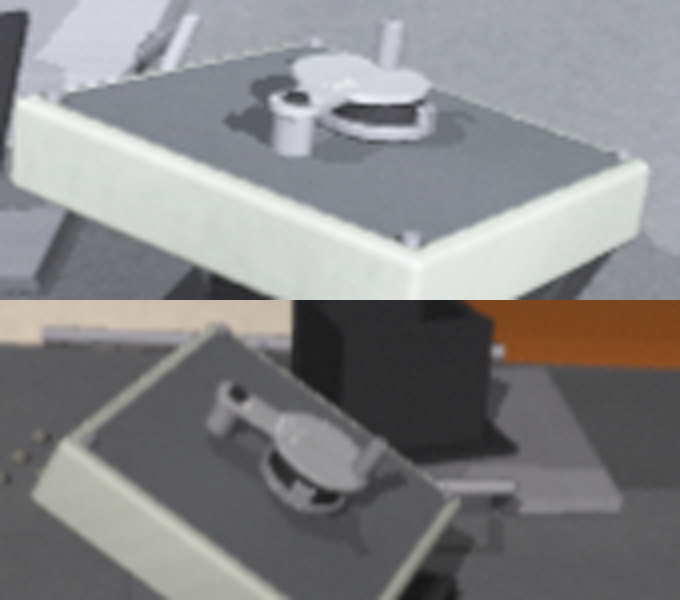

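View pics/c2.png

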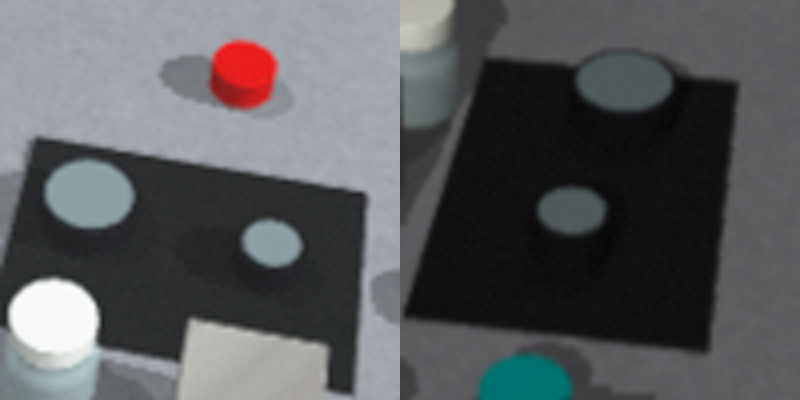

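```bash
cat > h.py <<'E'
from workcell import *
import cv2,numpy as np
from scipy.spatial.transform import Rotation as Ro
from scipy.optimize import least_squares
def proj(n,X):
    i=camera_info(n);c=np.atleast_2d(X)@np.array(i["R"]).T+np.array(i["t"]);p=c@np.array(i["mtx"]).T
    return p[:,:2]/p[:,2:]
def tri(ps):  # {cam:(u,v)} -> point, residual px
    f=lambda X:np.concatenate([(proj(n,X)-p).ravel() for n,p in ps.items()])
    r=least_squares(f,[.6,0,.1]);return r.x,r.fun
def onz(n,p,z):
    return least_squares(lambda q:(proj(n,[q[0],q[1],z])-p).ravel(),[.6,0]).x
def headR(yaw): return Ro.from_euler('z',yaw).as_matrix()@Ro.from_euler('y',-30,degrees=True).as_matrix()
def rel(pos,R):
    """row (cm, deg) from measured pose to world tool pose"""
    s=read_state();R0=Ro.from_rotvec(s["tool_rot"])
    return (np.round(100*R0.inv().apply(np.array(pos)-s["eef_pos"]),2).tolist(),
            np.round((R0.inv()*Ro.from_matrix(R)).as_rotvec(degrees=True),1).tolist())
E
python3 - <<'E'
from h import *
S=lambda x,y:(75+x/4,165+y/4); D=lambda x,y:(225+x/4,105+(y-300)/4)
obs=[("scene",(125,125,0),S(420,262)),("scene",(125,-125,0),S(18,100)),("scene",(-95,125,0),S(645,165)),("scene",(-95,-125,0),S(312,42)),
("side",(125,-125,0),D(213,328)),("side",(-95,-125,0),D(457,508)),("scene",(65,0,0),S(293,148)),("side",(65,0,0),D(217,430))]
kn=[("scene",S(393,23)),("side",D(376,446))]
def f(p):
    R=headR(p[2]);o=np.array([p[0],p[1],.123]);r=[]
    for n,h,px in obs: r.append(proj(n,o+R@(np.array(h)/1e3))[0]-px)
    k=np.array([.065-.093*np.cos(p[3]),-.093*np.sin(p[3]),.052])
    for n,px in kn:r.append(proj(n,o+R@k)[0]-px)
    return np.concatenate(r)
r=least_squares(f,[.6,-.3,0,0],loss='soft_l1');print(r.x,np.round(f(r.x).reshape(-1,2),1).tolist())
print("knob top tri",tri(dict(kn)))
for nm,a,b in(("narrow",(358,250.75),(283,287.5)),("wide",(312.25,238.5),(296,255.5))):
    print(nm,tri({"scene":a,"side":b}),onz("scene",a,.028),onz("side",b,.028))
for nm,c in (("jar",(290+54/4,190+313/4)),): print(nm,onz("scene",c,.065))
print("cube top corners",[onz("scene",(290+x/4,190+y/4),.07).round(3) for x,y in((190,320),(328,345))])
print("mat corners",[onz("scene",(290+x/4,190+y/4),.004).round(3) for x,y in((36,138),(366,193),(352,393))])
s=read_state();print(Ro.from_rotvec(s["tool_rot"]).as_matrix().round(2))
E
```

```text
[ 0.52349108 -0.19094151 -0.2822953   0.17344525] [[0.4, 0.9], [-1.4, -0.7], [2.9, -0.3], [-0.1, -1.1], [-0.3, -3.8], [1.5, -2.1], [0.1, 0.9], [-0.9, -1.3], [0.4, -0.2], [0.1, -1.1]]
knob top tri (array([ 0.47138911, -0.19425036,  0.15215777]), array([ 0.09812728,  0.42842608,  0.29386114, -0.40835391]))
narrow (array([0.52329725, 0.23164302, 0.0276325 ]), array([-0.131464  , -0.3243229 , -0.22538754,  0.19514309])) [0.52445677 0.23192727] [0.52289143 0.23146959]
wide (array([0.50562794, 0.12731682, 0.02654869]), array([-0.03979355, -0.10938727, -0.0763319 ,  0.07341941])) [0.50713555 0.12750633] [0.50539267 0.12898506]
jar [0.61834003 0.12092963]
cube top corners [array([0.614, 0.189]), array([0.617, 0.257])]
mat corners [array([0.449, 0.089]), array([0.458, 0.288]), array([0.599, 0.28 ])]
[[-0.95  0.32 -0.  ]
 [ 0.32  0.95 -0.  ]
 [-0.   -0.   -1.  ]]
```

```bash
python3 -m jog '[{"translation":[-39.6,-32.9,-10],"turn":[0,0,0],"jaw":0},{"translation":[-39.6,-32.9,-10],"turn":[0,0,0],"jaw":0},{"translation":[-39.6,-32.9,-10],"turn":[0,0,0],"jaw":0},{"translation":[-39.6,-32.9,-10],"turn":[0,0,0],"jaw":0},{"translation":[-39.6,-32.9,-10],"turn":[0,0,0],"jaw":0},{"translation":[-39.6,-32.9,-10],"turn":[0,0,0],"jaw":0},{"translation":[-39.6,-32.9,-10],"turn":[0,0,0],"jaw":0},{"translation":[-39.6,-32.9,-10],"turn":[0,0,0],"jaw":0},{"translation":[-39.6,-32.9,-10],"turn":[0,0,0],"jaw":0},{"translation":[-39.6,-32.9,-10],"turn":[0,0,0],"jaw":0}]' 15
python3 - <<'E'
from h import *
s=read_state();print(np.round(s["qpos"],2))
R=headR(-.282);T=R@np.diag([-1,1,-1.]);o=np.array([.5235,-.191,.123])
print(rel(o+R@[0,0,.2],T))
E
```

```text
time_s: 1.15
eef_pos: [0.4895, 0.2679, 0.3144]
tool_rot: [0.506, 3.1, 0.0]
ft_force: [1.2, 0.3, -0.5]
gripper_width: 0.093
[-0.65  0.3   0.06  1.87 -0.02  0.97  0.67]
([-7.83, -42.84, 1.82], [-0.6, -30.0, -2.3])
```

```bash
python3 -m jog '[{"translation":[-7.8,-42.8,1.8],"turn":[-0.6,-30,-2.3],"jaw":0},{"translation":[-7.8,-42.8,1.8],"turn":[-0.6,-30,-2.3],"jaw":0},{"translation":[-7.8,-42.8,1.8],"turn":[-0.6,-30,-2.3],"jaw":0},{"translation":[-7.8,-42.8,1.8],"turn":[-0.6,-30,-2.3],"jaw":0},{"translation":[-7.8,-42.8,1.8],"turn":[-0.6,-30,-2.3],"jaw":0},{"translation":[-7.8,-42.8,1.8],"turn":[-0.6,-30,-2.3],"jaw":0},{"translation":[-7.8,-42.8,1.8],"turn":[-0.6,-30,-2.3],"jaw":0},{"translation":[-7.8,-42.8,1.8],"turn":[-0.6,-30,-2.3],"jaw":0},{"translation":[-7.8,-42.8,1.8],"turn":[-0.6,-30,-2.3],"jaw":0},{"translation":[-7.8,-42.8,1.8],"turn":[-0.6,-30,-2.3],"jaw":0}]'
python3 -m jog '[{"translation":[0,0,0],"turn":[0,0,0],"jaw":0},{"translation":[0,0,0],"turn":[0,0,0],"jaw":0}]'
cat >> h.py <<'E'
def wcam(s):
    i=camera_info("wrist");T=np.eye(4);T[:3,:3]=Ro.from_rotvec(s["tool_rot"]).as_matrix();T[:3,3]=s["eef_pos"]
    return T@np.array(i["tool_from_camera"]),np.array(i["mtx"])
def wproj(s,X):
    T,K=wcam(s);c=(np.atleast_2d(X)-T[:3,3])@T[:3,:3]
    rr=np.linalg.norm(c[:,:2],axis=1);th=np.arctan2(rr,c[:,2])
    return K[:2,2]+K[0,0]*(th/rr)[:,None]*c[:,:2]
E
python3 - <<'E'
from h import *
import json
s=read_state();print(np.round(s["qpos"],2),s["eef_pos"])
json.dump({k:np.array(v).tolist() for k,v in s.items()},open("w1.json","w"))
w=camera("wrist");cv2.imwrite("pics/w1.png",w);cv2.imwrite("pics/w1b.png",cv2.resize(w,(800,600),interpolation=cv2.INTER_CUBIC))
E
```

```text
time_s: 2.15
eef_pos: [0.4269, -0.1552, 0.296]
tool_rot: [0.372, 2.597, -0.098]
ft_force: [0.2, 0.3, -0.0]
gripper_width: 0.0928
time_s: 2.35
eef_pos: [0.4276, -0.1528, 0.2959]
tool_rot: [0.371, 2.598, -0.097]
ft_force: [-0.1, -0.3, -0.3]
gripper_width: 0.0929
[-0.61 -0.06  0.78  2.48  0.47  0.2   1.03] [ 0.42760302 -0.15281271  0.29589034]
```

View pics/w1b.png

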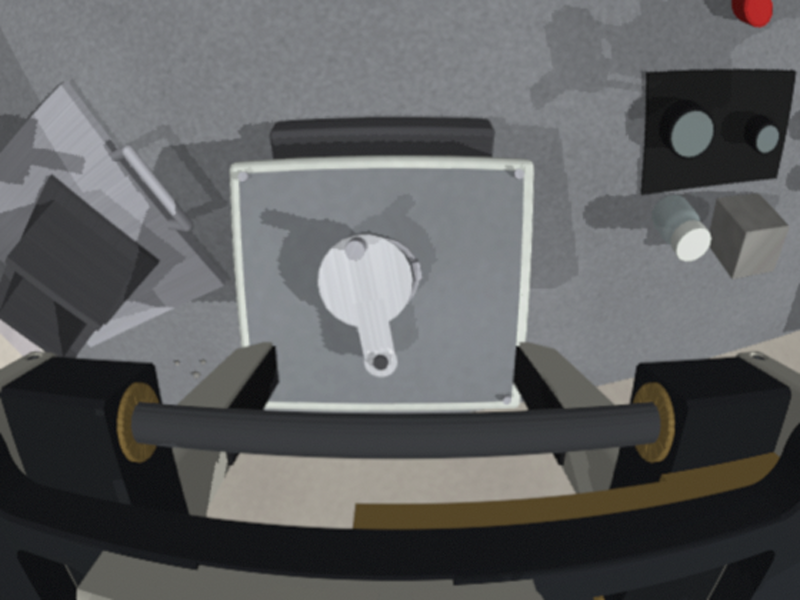

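Run:
```python
from h import *
import json
s=json.load(open("w1.json"))
S=lambda x,y:(75+x/4,165+y/4); D=lambda x,y:(225+x/4,105+(y-300)/4);W=lambda x,y:((x+.5)*.7-.5,(y+.5)*.7-.5)
obs=[("scene",(125,125,0),S(420,262)),("scene",(125,-125,0),S(18,100)),("scene",(-95,125,0),S(645,165)),("scene",(-95,-125,0),S(312,42)),
("side",(125,-125,0),D(213,328)),("side",(-95,-125,0),D(457,508)),("scene",(65,0,0),S(293,148)),("side",(65,0,0),D(217,430)),
("wrist",(-95,-125,0),W(231,162)),("wrist",(-95,125,0),W(533,162)),("wrist",(125,125,0),W(521,406)),
("wrist",(65,0,-1),W(381,362)),("scene",(65,0,-1),S(295,100)),("side",(65,0,-1),D(234,388))]
kn=[("scene",S(393,23)),("side",D(376,446)),("wrist",W(357,247))]
P=lambda n,X:(wproj(s,X) if n=="wrist" else proj(n,X))[0]
def f(p):
    R=headR(p[2]);o=np.array([p[0],p[1],.123]);r=[]
    for n,h,px in obs:
        h=np.array(h)/1e3
        if h[2]<0:h[2]=p[4]
        r.append(P(n,o+R@h)-px)
    k=np.array([.065-.093*np.cos(p[3]),-.093*np.sin(p[3]),.052])
    for n,px in kn:r.append(P(n,o+R@k)-px)
    return np.concatenate(r)
r=least_squares(f,[.52,-.19,-.28,.17,.03],loss='soft_l1');print(r.x,np.round(f(r.x).reshape(-1,2),1).tolist())
for nm,m in (("wrist only",lambda n:n=="wrist"),("fixed only",lambda n:n!="wrist")):
    full=f;mask=np.repeat([m(x[0]) for x in obs+kn],2)
    q=least_squares(lambda p:full(p)[mask],r.x,loss='soft_l1');print(nm,q.x,np.abs(q.fun).max())
```

```text
[ 0.52330536 -0.19179908 -0.2812781   0.15985081  0.02793193] [[0.1, 0.7], [-1.8, -0.7], [2.6, -0.5], [-0.5, -1.2], [-0.2, -3.9], [1.5, -2.2], [-0.2, 0.8], [-0.8, -1.4], [-2.3, -0.3], [2.5, -2.1], [-0.1, 3.2], [0.1, 0.4], [0.8, -0.1], [0.1, 1.0], [0.6, -0.2], [0.1, -1.0], [0.1, 2.0]]
wrist only [ 0.52328662 -0.1919614  -0.28059498  0.15716519  0.02671921] 3.132381332702437
fixed only [ 0.52366016 -0.19147671 -0.28210658  0.16787891  0.02866529] 3.8429856207794018
```

```bash
cat >> h.py <<'E'
HR=headR(-.281);HO=np.array([.5233,-.1918,.123])
def ht(x,y,z,a=0):
    """row to TCP at head mm, jaws a deg clockwise-from-outside of head y"""
    return rel(HO+HR@(np.array([x,y,z])/1e3),HR@np.diag([-1,1,-1.])@Ro.from_euler('z',a,degrees=True).as_matrix())
def now():
    s=read_state();R=Ro.from_rotvec(s["tool_rot"]).as_matrix();Rt=np.diag([-1,1,-1.])@HR.T@R
    return np.round(1e3*HR.T@(np.array(s["eef_pos"])-HO),1).tolist(),Ro.from_matrix(Rt).as_rotvec(degrees=True).round(1).tolist(),np.round(s["qpos"],2).tolist(),round(s["gripper_width"],4)
E
python3 - <<'E'
from h import *
print(now(),ht(-26.8,-14.8,65),ht(-26.8,-14.8,31))
E
```

```text
([-2.5, 11.7, 201.1], [-0.0, 0.2, 0.1], [-0.61, -0.06, 0.77, 2.48, 0.47, 0.2, 1.03], 0.0932) ([2.39, -2.66, 13.61], [0.0, -0.2, -0.1]) ([2.38, -2.66, 17.01], [0.0, -0.2, -0.1])
```

```bash
python3 -m jog '[{"translation":[2.4,-2.7,6],"turn":[0,-0.2,0],"jaw":0.3},{"translation":[2.4,-2.7,6],"turn":[0,-0.2,0],"jaw":0.3},{"translation":[2.4,-2.7,13.6],"turn":[0,-0.2,0],"jaw":0.3},{"translation":[2.4,-2.7,13.6],"turn":[0,-0.2,0],"jaw":0.3},{"translation":[2.4,-2.7,13.6],"turn":[0,-0.2,0],"jaw":0.3},{"translation":[2.4,-2.7,13.6],"turn":[0,-0.2,0],"jaw":0.3},{"translation":[2.4,-2.7,13.6],"turn":[0,-0.2,0],"jaw":0.3}]'
python3 - <<'E'
from h import *
print(now(),ht(-26.8,-14.8,31))
E
```

```text
time_s: 3.1
eef_pos: [0.4516, -0.1737, 0.2488]
tool_rot: [0.356, 2.635, -0.077]
ft_force: [-0.3, 0.5, 0.0]
gripper_width: 0.065
([-1.1, -2.4, 145.9], [-0.8, 2.2, -0.5], [-0.19, 0.14, 0.51, 2.47, -0.98, 0.11, 2.55], 0.065) ([2.13, -1.37, 11.56], [0.8, -2.2, 0.5])
```

```bash
cat > kin.py <<'E'
from h import *
import itertools
def fk(q,p,sg):
    q=np.array(q)*sg
    R=Ro.from_euler('z',q[0]+p[0]);L=p[1:8];ax='zyzyzyz'
    x=np.array([0,0,L[0]])
    off=[0,[L[4],0,0],[0,0,L[1]],[L[5],0,0],[0,0,L[2]],[L[6],0,0],[0,0,L[3]]]
    for i in range(1,7):
        R0=R
        x=x+R.apply(np.array(off[i],float)) if i in(1,3,5) else x
        R=R*Ro.from_euler(ax[i],q[i]+(p[8] if i==6 else 0))
        if i in(2,4,6): x=x+R.apply(np.array(off[i],float))
    return x,R
E
python3 - <<'E'
from kin import *
import json
w=json.load(open("w1.json"));n=read_state()
D=[([-1.324,.6,-.003,1.6,.002,.943,-.08],[.231,.687,.218],[-.506,-3.1,.002]),(w["qpos"],w["eef_pos"],w["tool_rot"]),(n["qpos"],n["eef_pos"],n["tool_rot"]),([-0.65,.3,.06,1.87,-.02,.97,.67],[.4895,.2679,.3144],[.506,3.1,0])]
best=[]
for s in itertools.product([1,-1],repeat=4):
    sg=np.array([s[0],1,s[1],1,s[2],1,s[3]])
    def f(p):
        r=[]
        for q,x,rv in D:
            X,R=fk(q,p,sg);r+=[*(3*(X-x)),*(R*Ro.from_rotvec(rv).inv()).as_rotvec()]
        return np.array(r+list(.001*p[5:8]))
    for c in (0,1.57,-1.57,3.14):
        o=least_squares(f,[0,.35,.4,.4,.3,0,0,0,c]);best.append((o.cost,s,o.x,np.abs(o.fun).max()))
best.sort(key=lambda b:b[0])
for b in best[:3]:print(b[0],b[1],b[2].round(4),b[3])
np.savez("kin.npz",p=best[0][2],s=best[0][1])
E
```

```text
0.002234826434577399 (-1, -1, -1, -1) [-8.1500e-02  3.3430e-01  6.4600e-01  4.6300e-01  3.7980e-01 -1.8600e-02
  8.0000e-04 -5.0000e-03  1.4955e+00] 0.03556595635247084
0.002234826434577572 (-1, -1, -1, -1) [-8.1500e-02  3.3430e-01  6.4600e-01  4.6300e-01  3.7980e-01 -1.8600e-02
  8.0000e-04 -5.0000e-03  1.4955e+00] 0.03556595427370111
0.0022348264345787103 (-1, -1, -1, -1) [-8.1500e-02  3.3430e-01  6.4600e-01  4.6300e-01  3.7980e-01 -1.8600e-02
  8.0000e-04 -5.0000e-03  1.4955e+00] 0.035565953421908436
```

```bash
cat >> kin.py <<'E'
lo=np.array([-2.57,-.35,-1.29,.11,-1.05,.11,-2.63]);hi=np.array([2.57,1.97,1.29,2.56,4.19,1.86,2.63])
def load():
    z=np.load("kin.npz");s=z["s"];return z["p"],np.array([s[0],1,s[1],1,s[2],1,s[3]])
def hpose(x,y,z,a=0,tilt=0):
    R=HR@np.diag([-1,1,-1.])@Ro.from_euler('yz',[tilt,a],degrees=True).as_matrix()  # intrinsic? extrinsic y then z
    R=HR@np.diag([-1,1,-1.])@Ro.from_euler('YZ',[tilt,a],degrees=True).as_matrix()
    return HO+HR@(np.array([x,y,z])/1e3),Ro.from_matrix(R)
def ik(X,Rt,q0,P,w=.003):
    p,sg=P;m=.03
    def f(q):
        x,R=fk(q,p,sg);return np.r_[5*(x-X),(Rt.inv()*R).as_rotvec(),w*(q-q0)]
    o=least_squares(f,np.clip(q0,lo+m+.001,hi-m-.001),bounds=(lo+m,hi-m));return o.x,np.abs(o.fun[:6]).max()
E
python3 - <<'E'
from kin import *
import json
w=json.load(open("w1.json"));n=read_state()
D=[([-1.324,.6,-.003,1.6,.002,.943,-.08],[.231,.687,.218],[-.506,-3.1,.002]),(w["qpos"],w["eef_pos"],w["tool_rot"]),(n["qpos"],n["eef_pos"],n["tool_rot"])]
sg=np.array([-1,1,-1,1,-1,1,-1])
def f(p):
    r=[]
    for q,x,rv in D:
        X,R=fk(q,p,sg);r+=[*(3*(X-x)),*(R*Ro.from_rotvec(rv).inv()).as_rotvec()]
    return np.array(r+list(.01*p[5:8]))
o=least_squares(f,np.load("kin.npz")["p"]);print(o.x.round(4),np.abs(o.fun).max())
np.savez("kin.npz",p=o.x,s=[-1,-1,-1,-1]);P=load()
rng=np.random.default_rng(0)
for nm,t in {"knob":(-27,-15,31),"knobEnd":(95,-88,31),"place":(0,0,60),"placed":(0,0,21),"ring0":(0,0,11.5,-20),"ring1":(0,0,11.5,52)}.items():
    X,R=hpose(*t);sol=[]
    for _ in range(25):
        q,e=ik(X,R,rng.uniform(lo,hi),P)
        if e<.012: sol.append(q)
    print(nm,X.round(3),len(sol));[print("  ",q.round(2)) for q in sorted(sol,key=lambda q:q[4])[::max(1,len(sol)//7)]]
E
```

```text
[-7.2500e-02  3.3110e-01  6.5430e-01  4.6440e-01  3.8550e-01 -2.4000e-02
 -5.0000e-04 -7.5000e-03  1.5045e+00] 0.031367701440761855
knob [ 0.482 -0.195  0.136] 12
   [ 0.96  0.53 -0.75  2.53  2.44  0.42 -0.74]
   [ 0.95  0.53 -0.74  2.53  2.45  0.42 -0.75]
   [ 0.95  0.52 -0.74  2.53  2.46  0.42 -0.76]
   [ 0.94  0.52 -0.72  2.53  2.48  0.41 -0.78]
   [ 0.93  0.52 -0.71  2.53  2.49  0.41 -0.79]
   [ 0.93  0.52 -0.71  2.53  2.49  0.41 -0.79]
   [ 0.92  0.51 -0.69  2.53  2.51  0.4  -0.82]
   [ 0.82  0.48 -0.56  2.53  2.68  0.36 -0.98]
   [ 0.82  0.48 -0.55  2.53  2.68  0.36 -0.99]
   [ 0.77  0.47 -0.49  2.52  2.76  0.35 -1.07]
   [ 0.42  0.43 -0.07  2.52  3.31  0.33 -1.65]
   [ 0.09  0.45  0.34  2.52  3.74  0.4  -2.11]
knobEnd [ 0.563 -0.295  0.197] 12
   [ 1.03  0.46 -0.67  2.25  1.57  0.14  0.26]
   [ 1.03  0.46 -0.67  2.25  1.57  0.14  0.25]
   [ 1.03  0.46 -0.67  2.25  1.57  0.14  0.25]
   [ 1.03  0.46 -0.67  2.25  1.57  0.14  0.25]
   [ 1.03  0.46 -0.67  2.25  1.58  0.14  0.25]
   [ 1.22  0.55 -0.95  2.26  1.6   0.31  0.25]
   [ 1.29  0.62 -1.09  2.26  1.6   0.42  0.25]
   [ 1.33 
[... 1439 characters left out ...]
.4  -0.41]
   [ 0.78  0.51 -0.59  2.47  2.51  0.37 -0.5 ]
   [ 0.75  0.5  -0.54  2.47  2.57  0.35 -0.57]
   [ 0.7   0.49 -0.48  2.47  2.64  0.33 -0.65]
   [ 0.54  0.46 -0.27  2.46  2.93  0.3  -0.95]
   [ 0.51  0.46 -0.24  2.46  2.97  0.29 -1.  ]
   [-0.34  0.6   0.87  2.48  4.16  0.59 -2.27]
ring1 [ 0.518 -0.19   0.133] 15
   [ 1.16  0.82 -1.26  2.49  1.97  0.81 -1.19]
   [ 1.16  0.82 -1.26  2.49  1.97  0.81 -1.19]
   [ 1.16  0.82 -1.26  2.49  1.97  0.81 -1.19]
   [ 1.12  0.75 -1.15  2.48  2.03  0.7  -1.25]
   [ 0.92  0.57 -0.78  2.47  2.3   0.45 -1.55]
   [ 0.82  0.53 -0.64  2.47  2.45  0.39 -1.7 ]
   [ 0.7   0.49 -0.47  2.46  2.65  0.33 -1.91]
   [ 0.48  0.46 -0.2   2.46  3.04  0.29 -2.32]
```

Run:
```python
from kin import *
P=load();s=read_state()
down=Ro.from_matrix(HR@np.diag([-1,1,-1.])@Ro.from_euler('y',0).as_matrix())
RA=Ro.from_matrix(Ro.from_euler('z',-.281).as_matrix()@np.diag([-1,1,-1.]))
XA=np.array([.48,-.17,.36])
A,e=ik(XA,RA,np.array([.3,.2,0,2.1,0,.8,1.6]),P);print("A",A.round(2),e)
X,R=hpose(-27,-15,90);G,e2=ik(X,R,np.array([.9,.5,-.7,2.5,2.3,.4,-.7]),P);print("G",G.round(2),e2)
print("C->A",rel(XA,RA.as_matrix()))
R0=RA;np.save("AG.npy",[A,G])
for k in np.linspace(0,1,7):
    q=A+(G-A)*k; x,R=fk(q,*P);print(q.round(2),x.round(3),"z",R.as_matrix()[:,2].round(2),(100*R0.inv().apply(x-XA)).round(1),(R0.inv()*R).as_rotvec(degrees=True).round(0))
```

```text
A [ 0.28  0.2  -0.01  1.9   0.    1.04  1.56] 3.865254907348151e-06
G [ 0.75  0.29 -0.41  2.53  2.98  0.17 -1.29] 0.0011441679848421928
C->A ([-7.51, 1.19, -8.6], [0.6, 27.8, 0.7])
[ 0.28  0.2  -0.01  1.9   0.    1.04  1.56] [ 0.48 -0.17  0.36] z [ 0. -0. -1.] [ 0. -0.  0.] [-0. -0. -0.]
[ 0.36  0.21 -0.08  2.01  0.5   0.9   1.09] [ 0.44  -0.31   0.338] z [-0.05 -0.37 -0.93] [ -0.  -14.5   2.2] [21. -5. 10.]
[ 0.43  0.23 -0.14  2.11  0.99  0.75  0.61] [ 0.45  -0.399  0.344] z [ 0.05 -0.61 -0.79] [ -3.5 -22.9   1.6] [ 33. -18.  14.]
[ 0.51  0.24 -0.21  2.22  1.49  0.61  0.13] [ 0.492 -0.421  0.342] z [ 0.25 -0.68 -0.69] [ -8.1 -23.8   1.8] [ 34. -31.  12.]
[ 0.59  0.26 -0.28  2.32  1.99  0.46 -0.34] [ 0.528 -0.375  0.31 ] z [ 0.45 -0.58 -0.68] [-10.3 -18.4   5. ] [ 25. -40.   7.]
[ 0.67  0.27 -0.35  2.43  2.48  0.32 -0.82] [ 0.521 -0.286  0.252] z [ 0.54 -0.37 -0.76] [ -7.2 -10.   10.8] [ 12. -39.   3.]
[ 0.75  0.29 -0.41  2.53  2.98  0.17 -1.29] [ 0.454 -0.187  0.188] z [ 0.48 -0.14 -0.87] [ 2.1 -2.4 17.2] [ -0. -30.  -0.]
```

```bash
python3 -m jog '[{"translation":[-7.5,1.2,-8.6],"turn":[0.6,27.8,0.7],"jaw":0.3},{"translation":[-7.5,1.2,-8.6],"turn":[0.6,27.8,0.7],"jaw":0.3},{"translation":[-7.5,1.2,-8.6],"turn":[0.6,27.8,0.7],"jaw":0.3},{"translation":[-7.5,1.2,-8.6],"turn":[0.6,27.8,0.7],"jaw":0.3},{"translation":[-7.5,1.2,-8.6],"turn":[0.6,27.8,0.7],"jaw":0.3},{"translation":[-7.5,1.2,-8.6],"turn":[0.6,27.8,0.7],"jaw":0.3},{"translation":[-7.5,1.2,-8.6],"turn":[0.6,27.8,0.7],"jaw":0.3},{"translation":[-7.5,1.2,-8.6],"turn":[0.6,27.8,0.7],"jaw":0.3},{"translation":[-7.5,1.2,-8.6],"turn":[0.6,27.8,0.7],"jaw":0.3}]'
python3 - <<'E'
from kin import *
P=load();s=read_state();print(now());A,G=np.load("AG.npy")
for k in np.arange(1,6)/6:
    x,R=fk(A+(G-A)*k,*P);print(rel(x,R.as_matrix()))
E
```

```text
time_s: 4.0
eef_pos: [0.4783, -0.1718, 0.3601]
tool_rot: [0.447, 3.109, 0.0]
ft_force: [-0.6, -0.1, 0.7]
gripper_width: 0.0649
([76.3, 6.7, 229.7], [0.1, 30.0, 0.3], [-0.56, 0.29, 1.05, 1.94, -0.28, 1.07, 1.89], 0.0649)
([-0.22, -14.31, 2.25], [21.0, -5.3, 10.0])
([-3.69, -22.64, 1.58], [33.1, -17.8, 13.4])
([-8.32, -23.5, 1.82], [34.0, -31.5, 11.4])
([-10.52, -18.13, 5.01], [25.2, -39.7, 6.9])
([-7.31, -9.73, 10.81], [11.7, -39.1, 2.5])
```

```bash
cat >> kin.py <<'E'
def jac(q,P):
    x0,R0=fk(q,*P);J=np.zeros((6,7))
    for i in range(7):
        d=np.array(q,float);d[i]+=1e-5;x,R=fk(d,*P);J[:3,i]=(x-x0)/1e-5;J[3:,i]=(R*R0.inv()).as_rotvec()/1e-5
    return J
def sim(q,wps,P,n=25,lam=.03):
    """min-norm DLS following of world poses; returns q at each waypoint, pos/rot err"""
    out=[];q=np.array(q,float)
    from scipy.spatial.transform import Slerp
    for X,R in wps:
        x0,R0=fk(q,*P);rv=(R*R0.inv()).as_rotvec()
        for k in range(1,n+6):
            a=min(1,k/n);xt=x0+(X-x0)*a;Rt=Ro.from_rotvec(rv*a)*R0
            x,Rr=fk(q,*P);e=np.r_[xt-x,(Rt*Rr.inv()).as_rotvec()];J=jac(q,P)
            q=np.clip(q+J.T@np.linalg.solve(J@J.T+lam**2*np.eye(6)*.1,e),lo,hi)
        x,Rr=fk(q,*P);out.append((q.round(2),round(np.linalg.norm(X-x),4),round((R*Rr.inv()).magnitude(),3)))
    return out
E
python3 - <<'E'
from kin import *
P=load();A,G=np.load("AG.npy");T=HR@np.diag([-1,1,-1.])
q0=np.array([-1.324,.6,-.003,1.6,.002,.943,-.08]);x0,R0=fk(q0,*P)
h=[(np.array([.4895,.268,.3144]),R0),(np.array([.4276,-.153,.296]),Ro.from_matrix(T)),(np.array([.4516,-.1737,.2488]),Ro.from_matrix(T))]
for r in sim(q0,h,P):print("hist",*r)
q=np.array(read_state()["qpos"])
w=[fk(A+(G-A)*k,*P) for k in np.arange(1,7)/6]+[hpose(-27,-15,31),hpose(95,-88,31),hpose(0,0,100),hpose(0,0,11.5,-20),hpose(0,0,11.5,52)]
for r in sim(q,w,P):print("fut",*r)
# unwind: swing tool-down pose far to the right, rotate tool +-
E
```

```text
hist [-0.66  0.3   0.11  1.87 -0.04  0.97  0.71] 0.0 0.0
hist [-0.46 -0.04  0.69  2.49  0.06  0.16  1.48] 0.0 0.0
hist [ 0.43  0.12 -0.1   2.49 -1.05  0.11  2.63] 0.0231 0.068
fut [-0.67  0.41  1.24  2.02 -0.07  0.8   1.66] 0.0 0.0
fut [-0.69  0.48  1.29  2.14  0.11  0.44  1.45] 0.0122 0.02
fut [-0.66  0.5   1.29  2.25  0.14  0.11  1.38] 0.0119 0.028
fut [-0.61  0.4   1.16  2.36  0.17  0.11  1.35] 0.1016 0.264
fut [-0.19  0.24  0.61  2.45  0.14  0.11  1.46] 0.1281 0.333
fut [ 0.9   0.26 -0.58  2.56 -0.4   0.11  2.08] 0.107 0.278
fut [ 0.97  0.41 -0.72  2.55 -0.69  0.11  2.37] 0.1628 0.423
fut [ 0.77  0.4  -0.36  2.26 -0.62  0.11  2.39] 0.0443 0.115
fut [ 0.94  0.24 -0.7   2.5  -1.05  0.11  2.63] 0.0941 0.247
fut [ 0.78  0.42 -0.58  2.48 -0.7   0.11  2.63] 0.1549 0.404
fut [ 1.18  0.49 -1.04  2.51 -1.05  0.11  1.93] 0.2033 0.539
```

```bash
cat > srch.py <<'E'
from kin import *
import sys,time
from multiprocessing import Pool
P=load();q0=np.array(read_state()["qpos"])
goal=[hpose(-27,-15,90),hpose(-27,-15,31)]
def one(seed):
    r=np.random.default_rng(seed);w=[]
    for _ in range(r.integers(1,4)):
        for _ in range(50):
            q=r.uniform([-.2,.0,-1,1.0,0,.2,-1.5],[1.2,.9,.5,2.3,3,1.2,1.5]);x,R=fk(q,*P)
            if .32<x[2]<.6 and np.hypot(*x[:2])>.4 and x[1]>-.65 and x[0]>.2 and R.as_matrix()[2,2]<-.45:break
        else: return 9,seed,None,None
        w.append((x,R))
    o=sim(q0,w+goal,P,n=12)
    c=sum(a[1]+.3*a[2] for a in o[:-1])+3*(o[-1][1]+.3*o[-1][2])+.02*len(w)+.03*sum(np.linalg.norm(np.diff([fk(q0,*P)[0]]+[a for a,_ in w],axis=0),axis=1))
    m=np.min(np.minimum(o[-1][0]-lo,hi-o[-1][0])[[0,1,2,4,5,6]]);c-=.1*min(m,.4)
    return c,seed,w,o
if __name__=="__main__":
    t=time.time()
    with Pool() as p: res=p.map(one,range(600),chunksize=5)
    res.sort(key=lambda a:a[0]);print(time.time()-t)
    for c,s,w,o in res[:3]:
        print(c,s);[print("   ",a[0],a[1],a[2]) for a in o]
        for x,R in w:print("      ",x.round(3),R.as_matrix()[:,2].round(2))
E
timeout 500 python3 srch.py
```

```text
40.63366389274597
-0.0014576496932383887 157
    [-0.82  0.05  0.92  2.12  0.71  0.85 -1.1 ] 0.0 0.0
    [ 0.28  0.27  0.11  2.53  3.71  0.21 -2.05] 0.0 0.0
    [ 0.2   0.43  0.2   2.52  3.61  0.36 -1.97] 0.0 0.0
       [ 0.447 -0.281  0.42 ] [ 0.15 -0.55 -0.82]
-0.0013783452841931512 180
    [-0.32  0.06  0.37  2.26  2.21  0.31 -1.46] 0.0 0.0
    [ 0.19  0.28  0.21  2.53  3.81  0.23 -2.16] 0.0 0.0
    [ 0.12  0.44  0.3   2.52  3.7   0.39 -2.07] 0.0 0.0
       [ 0.653 -0.178  0.469] [ 0.78 -0.36 -0.51]
0.0023453909193704853 585
    [-0.38  0.01  0.02  2.07  1.27  0.54 -1.41] 0.0 0.0
    [ 0.19  0.28  0.21  2.53  3.81  0.23 -2.16] 0.0 0.0
    [ 0.12  0.44  0.3   2.52  3.7   0.39 -2.07] 0.0 0.0
       [0.672 0.013 0.549] [ 0.79 -0.27 -0.55]
```

Run:
```python
from srch import *
c,s,w,o=one(157)
th=[.16,.6,1.05,1.5,1.92]
k=[hpose(65-93*np.cos(t),-93*np.sin(t),31) for t in th]
for a in sim(q0,w+goal+k+[hpose(95,-88,110)],P,n=20):print(*a)
print("via",rel(w[0][0],w[0][1].as_matrix()))
X0,R0=w[0];X,R=goal[0]
print("via->goal",(100*R0.inv().apply(X-X0)).round(1),(R0.inv()*R).as_rotvec(degrees=True).round(1))
np.savez("via.npz",x=X0,R=R0.as_matrix())
```

```text
[-0.81  0.04  0.92  2.12  0.71  0.85 -1.1 ] 0.0 0.0
[ 0.44  0.27 -0.06  2.53  3.51  0.19 -1.85] 0.0 0.0
[ 0.34  0.43  0.03  2.52  3.43  0.34 -1.77] 0.0 0.0
[ 0.34  0.43  0.03  2.52  3.43  0.34 -1.77] 0.0 0.0
[ 0.49  0.42 -0.04  2.47  3.56  0.28 -1.81] 0.0 0.0
[ 0.64  0.41 -0.15  2.39  3.67  0.18 -1.87] 0.0 0.0
[ 0.75  0.4  -0.29  2.31  3.74  0.11 -1.94] 0.0156 0.04
[ 0.8   0.4  -0.4   2.24  3.87  0.11 -2.09] 0.055 0.143
[ 1.74  0.49 -1.29  2.25  4.19  0.11 -2.52] 0.1334 0.563
via ([-0.11, -11.36, -6.03], [-0.1, -41.6, 112.9])
via->goal [ 13.3 -16.   14. ] [ -28.5   21.8 -106.5]
```

Run:
```python
from srch import *
c,s,w,o=one(157)
th=[.16,.5,.85,1.2,1.55,1.92]
for ti in ([-10,-10,-14,-18,-22,-25],[0,-5,-10,-15,-20,-20]):
    k=[hpose(65-93*np.cos(t),-93*np.sin(t),33,0,b) for t,b in zip(th,ti)]
    print(ti)
    for a in sim(q0,w+[hpose(-27,-15,90,0,ti[0])]+k+[hpose(95,-88,90,0,ti[-1])],P,n=20):print(*a)
```

```text
[-10, -10, -14, -18, -22, -25]
[-0.81  0.04  0.92  2.12  0.71  0.85 -1.1 ] 0.0 0.0
[ 0.    0.37  0.5   2.56  3.67  0.64 -1.98] 0.0979 0.123
[ 0.04  0.56  0.47  2.56  3.62  0.82 -1.95] 0.0846 0.11
[ 0.13  0.55  0.47  2.56  3.72  0.79 -1.96] 0.0557 0.072
[ 0.22  0.57  0.48  2.56  3.76  0.9  -1.93] 0.0489 0.066
[ 0.27  0.59  0.47  2.56  3.77  0.97 -1.91] 0.0323 0.044
[ 0.28  0.61  0.46  2.56  3.75  1.04 -1.91] 0.015 0.021
[ 0.25  0.6   0.45  2.55  3.71  1.05 -1.92] 0.0 0.0
[ 0.26  0.45  0.47  2.56  3.78  0.93 -1.95] 0.0114 0.016
[0, -5, -10, -15, -20, -20]
[-0.81  0.04  0.92  2.12  0.71  0.85 -1.1 ] 0.0 0.0
[ 0.44  0.27 -0.06  2.53  3.51  0.19 -1.85] 0.0 0.0
[ 0.34  0.42  0.03  2.52  3.43  0.33 -1.78] 0.0 0.0
[ 0.43  0.45  0.04  2.56  3.5   0.49 -1.75] 0.0 0.0
[ 0.51  0.48  0.05  2.56  3.56  0.62 -1.73] 0.0065 0.008
[ 0.56  0.51  0.06  2.56  3.6   0.73 -1.72] 0.0024 0.003
[ 0.57  0.53  0.05  2.55  3.59  0.83 -1.7 ] 0.0 0.0
[ 0.54  0.49  0.03  2.49  3.58  0.73 -1.74] 0.0 0.0
[ 0.59  0.36  0.01  2.51  3.67  0.63 -1.82] 0.0 0.0
```

```bash
python3 -m jog '[{"translation":[-0.1,-11.4,-6],"turn":[0,-41.6,112.9],"jaw":0.3},{"translation":[-0.1,-11.4,-6],"turn":[0,-41.6,112.9],"jaw":0.3},{"translation":[-0.1,-11.4,-6],"turn":[0,-41.6,112.9],"jaw":0.3},{"translation":[-0.1,-11.4,-6],"turn":[0,-41.6,112.9],"jaw":0.3},{"translation":[-0.1,-11.4,-6],"turn":[0,-41.6,112.9],"jaw":0.3},{"translation":[-0.1,-11.4,-6],"turn":[0,-41.6,112.9],"jaw":0.3},{"translation":[-0.1,-11.4,-6],"turn":[0,-41.6,112.9],"jaw":0.3},{"translation":[-0.1,-11.4,-6],"turn":[0,-41.6,112.9],"jaw":0.3},{"translation":[-0.1,-11.4,-6],"turn":[0,-41.6,112.9],"jaw":0.3},{"translation":[-0.1,-11.4,-6],"turn":[0,-41.6,112.9],"jaw":0.3}]'
python3 - <<'E'
from kin import *
v=np.load("via.npz");print(now(),rel(v["x"],v["R"]))
for a in sim(read_state()["qpos"],[(v["x"],Ro.from_matrix(v["R"])),hpose(-27,-15,90)],load()):print(*a)
E
```

```text
time_s: 5.0
eef_pos: [0.4473, -0.2814, 0.4202]
tool_rot: [1.889, 1.969, -0.087]
ft_force: [0.1, -0.0, -1.2]
gripper_width: 0.0652
([106.9, -107.1, 281.5], [18.3, 0.7, 67.3], [-0.76, -0.08, 1.03, 2.07, 0.43, 0.81, 0.06], 0.0652) ([0.02, 0.0, -0.03], [-0.5, -15.7, 42.9])
[-0.69  0.04  0.8   2.12  0.71  0.85 -1.1 ] 0.0 0.0
[ 0.47  0.27 -0.1   2.53  3.47  0.19 -1.8 ] 0.0 0.0
```

```bash
python3 -m jog '[{"translation":[0,0,0],"turn":[-0.5,-15.7,42.9],"jaw":0.3},{"translation":[0,0,0],"turn":[-0.5,-15.7,42.9],"jaw":0.3},{"translation":[0,0,0],"turn":[-0.5,-15.7,42.9],"jaw":0.3},{"translation":[0,0,0],"turn":[-0.5,-15.7,42.9],"jaw":0.3},{"translation":[0,0,0],"turn":[-0.5,-15.7,42.9],"jaw":0.3},{"translation":[0,0,0],"turn":[-0.5,-15.7,42.9],"jaw":0.3}]'
python3 - <<'E'
from kin import *
X,R=hpose(-27,-15,90);print(now(),rel(X,R.as_matrix()))
for a in sim(read_state()["qpos"],[hpose(-27,-15,90)],load()):print(*a)
E
```

```text
time_s: 5.6
eef_pos: [0.4476, -0.281, 0.4199]
tool_rot: [2.329, 1.001, -0.113]
ft_force: [1.1, -0.4, 0.0]
gripper_width: 0.0652
([106.8, -106.7, 281.1], [28.6, -21.9, 106.4], [-0.7, 0.02, 0.83, 2.11, 0.72, 0.9, -1.06], 0.0652) ([13.31, -16.02, 13.95], [-28.6, 21.9, -106.4])
[ 0.46  0.27 -0.09  2.53  3.48  0.19 -1.81] 0.0 0.0
```

```bash
python3 -m jog '[{"translation":[1,-1.2,1.1],"turn":[-28.6,21.9,-106.4],"jaw":0.3},{"translation":[2,-2.5,2.1],"turn":[-28.6,21.9,-106.4],"jaw":0.3},{"translation":[3.1,-3.7,3.2],"turn":[-28.6,21.9,-106.4],"jaw":0.3},{"translation":[4.1,-4.9,4.3],"turn":[-28.6,21.9,-106.4],"jaw":0.3},{"translation":[5.1,-6.2,5.4],"turn":[-28.6,21.9,-106.4],"jaw":0.3},{"translation":[6.1,-7.4,6.4],"turn":[-28.6,21.9,-106.4],"jaw":0.3},{"translation":[7.2,-8.6,7.5],"turn":[-28.6,21.9,-106.4],"jaw":0.3},{"translation":[8.2,-9.9,8.6],"turn":[-28.6,21.9,-106.4],"jaw":0.3},{"translation":[9.2,-11.1,9.7],"turn":[-28.6,21.9,-106.4],"jaw":0.3}]'
python3 - <<'E'
from kin import *
X,R=hpose(-27,-15,90);print(now(),rel(X,R.as_matrix()))
for a in sim(read_state()["qpos"],[hpose(-27,-15,90)],load()):print(*a)
E
```

```text
time_s: 6.5
eef_pos: [0.4516, -0.225, 0.2758]
tool_rot: [1.266, 2.161, -0.124]
ft_force: [-0.3, -1.0, 0.2]
gripper_width: 0.065
([24.7, -51.8, 162.1], [11.3, -9.0, 40.8], [-0.48, 0.13, 0.72, 2.51, 1.83, 0.19, -1.05], 0.065) ([7.7, 0.21, 5.74], [-11.3, 9.0, -40.8])
[ 0.5   0.27 -0.13  2.53  3.42  0.18 -1.76] 0.0 0.0
```

```bash
python3 -m jog '[{"translation":[1,0,0.8],"turn":[-11.3,9,-40.8],"jaw":0.3},{"translation":[2,0,1.6],"turn":[-11.3,9,-40.8],"jaw":0.3},{"translation":[3,0.1,2.4],"turn":[-11.3,9,-40.8],"jaw":0.3},{"translation":[4.5,0.1,3.2],"turn":[-11.3,9,-40.8],"jaw":0.3},{"translation":[6,0.2,4.2],"turn":[-11.3,9,-40.8],"jaw":0.3},{"translation":[7.7,0.2,5.7],"turn":[-11.3,9,-40.8],"jaw":0.3},{"translation":[7.7,0.2,5.7],"turn":[-11.3,9,-40.8],"jaw":0.3},{"translation":[7.7,0.2,5.7],"turn":[-11.3,9,-40.8],"jaw":0.3},{"translation":[7.7,0.2,5.7],"turn":[-11.3,9,-40.8],"jaw":0.3}]'
python3 - <<'E'
from kin import *
print(now())
ti=[0,0,-3,-6,-9,-11,-12];th=[.16,.16,.5,.85,1.2,1.55,1.92]
k=[hpose(65-93*np.cos(t),-93*np.sin(t),z,0,b) for t,b,z in zip(th,ti,[70,31,31,31,32,32,32])]
for a,(X,R) in zip(sim(read_state()["qpos"],k,load()),k):print(*a,rel(X,R.as_matrix()))
E
```

```text
time_s: 7.4
eef_pos: [0.4547, -0.1887, 0.1897]
tool_rot: [0.375, 2.59, -0.103]
ft_force: [-0.2, 0.6, -0.1]
gripper_width: 0.0655
([-24.4, -16.1, 91.1], [0.3, -0.3, 0.3], [0.34, 0.29, -0.09, 2.54, 2.97, 0.22, -1.41], 0.0655)
[ 0.59  0.33 -0.25  2.53  3.16  0.23 -1.49] 0.0 0.0 ([0.25, 0.14, 2.11], [-0.3, 0.3, -0.3])
[ 0.54  0.43 -0.2   2.52  3.13  0.32 -1.46] 0.0 0.0 ([0.26, 0.15, 6.01], [-0.3, 0.3, -0.3])
[ 0.66  0.45 -0.24  2.53  3.24  0.39 -1.48] 0.0 0.0 ([-0.77, -2.82, 6.03], [-0.3, -2.7, -0.3])
[ 0.75  0.46 -0.28  2.51  3.32  0.42 -1.49] 0.0 0.0 ([-2.81, -5.34, 6.05], [-0.3, -5.7, -0.3])
[ 0.81  0.46 -0.3   2.49  3.38  0.44 -1.51] 0.0 0.0 ([-5.58, -7.0, 5.97], [-0.3, -8.7, -0.3])
[ 0.83  0.45 -0.33  2.44  3.39  0.42 -1.53] 0.0 0.0 ([-8.76, -7.62, 5.99], [-0.3, -10.7, -0.3])
[ 0.81  0.44 -0.34  2.39  3.37  0.38 -1.54] 0.0 0.0 ([-12.14, -7.04, 6.0], [-0.3, -11.7, -0.3])
```

Excellent configuration. Descend over the knob and pinch (jaws first kept at 65 mm, then closing).

```bash
python3 -m jog '[{"translation":[0.3,0.1,1.5],"turn":[-0.3,0.3,-0.3],"jaw":0.4},{"translation":[0.3,0.1,3],"turn":[-0.3,0.3,-0.3],"jaw":0.5},{"translation":[0.3,0.1,4.5],"turn":[-0.3,0.3,-0.3],"jaw":0.5},{"translation":[0.3,0.1,6],"turn":[-0.3,0.3,-0.3],"jaw":0.5},{"translation":[0.3,0.1,6],"turn":[-0.3,0.3,-0.3],"jaw":1},{"translation":[0.3,0.1,6],"turn":[-0.3,0.3,-0.3],"jaw":1},{"translation":[0.3,0.1,6],"turn":[-0.3,0.3,-0.3],"jaw":1},{"translation":[0.3,0.1,6],"turn":[-0.3,0.3,-0.3],"jaw":1},{"translation":[0.3,0.1,6],"turn":[-0.3,0.3,-0.3],"jaw":1}]' 12
python3 - <<'E'
from kin import *
print(now())
ti=[-3,-6,-9,-11,-12];th=[.5,.85,1.2,1.55,1.92]
for t in np.linspace(.16,1.98,10)[1:]:
    b=-12*(t-.16)/1.8;X,R=hpose(65-93*np.cos(t),-93*np.sin(t),31.5,0,b);print(round(t,2),rel(X,R.as_matrix()))
E
```

```text
time_s: 8.3
eef_pos: [0.4815, -0.1955, 0.136]
tool_rot: [0.363, 2.597, -0.097]
ft_force: [-1.8, 1.5, 2.9]
gripper_width: 0.0137
([-27.4, -15.2, 30.8], [-0.1, 0.1, -0.2], [0.36, 0.45, -0.12, 2.54, 2.99, 0.36, -1.42], 0.0137)
0.36 ([-0.53, -1.78, -0.07], [0.1, -1.4, 0.2])
0.56 ([-1.37, -3.46, -0.08], [0.1, -2.8, 0.2])
0.77 ([-2.52, -4.94, -0.08], [0.1, -4.1, 0.2])
0.97 ([-3.95, -6.16, -0.08], [0.1, -5.5, 0.2])
1.17 ([-5.6, -7.07, -0.09], [0.1, -6.8, 0.2])
1.37 ([-7.39, -7.62, -0.09], [0.1, -8.2, 0.2])
1.58 ([-9.26, -7.81, -0.09], [0.1, -9.5, 0.2])
1.78 ([-11.12, -7.62, -0.09], [0.1, -10.9, 0.2])
1.98 ([-12.92, -7.05, -0.09], [0.1, -12.2, 0.2])
```

```bash
python3 -m jog '[{"translation":[-0.5,-1.8,-0.1],"turn":[0,-1.4,0],"jaw":1},{"translation":[-1.4,-3.5,-0.1],"turn":[0,-2.8,0],"jaw":1},{"translation":[-2.5,-4.9,-0.1],"turn":[0,-4.1,0],"jaw":1},{"translation":[-3.9,-6.2,-0.1],"turn":[0,-5.5,0],"jaw":1},{"translation":[-5.6,-7.1,-0.1],"turn":[0,-6.8,0],"jaw":1},{"translation":[-7.4,-7.6,-0.1],"turn":[0,-8.2,0],"jaw":1},{"translation":[-9.3,-7.8,-0.1],"turn":[0,-9.5,0],"jaw":1},{"translation":[-11.1,-7.6,-0.1],"turn":[0,-10.9,0],"jaw":1},{"translation":[-11.1,-7.6,-0.1],"turn":[0,-10.9,0],"jaw":1}]'
python3 - <<'E'
from kin import *
print(now())
for t in (1.9,1.98):
    X,R=hpose(65-93*np.cos(t),-93*np.sin(t),31.5,0,-11);print(round(t,2),rel(X,R.as_matrix()))
E
```

```text
time_s: 9.2
eef_pos: [0.5553, -0.2966, 0.1936]
tool_rot: [0.338, 2.405, -0.128]
ft_force: [-1.0, -6.5, 3.2]
gripper_width: 0.0136
([87.1, -91.9, 31.3], [-0.0, -11.1, -0.1], [0.64, 0.44, -0.23, 2.38, 3.21, 0.38, -1.46], 0.0136)
1.9 ([-0.78, 0.38, 0.13], [0.0, 0.1, 0.1])
1.98 ([-1.47, 0.65, 0.26], [0.0, 0.1, 0.1])
```

```bash
python3 -m jog '[{"translation":[-0.8,0.3,0],"turn":[0,0,0],"jaw":1},{"translation":[-1.2,0.5,0],"turn":[0,0,0],"jaw":1},{"translation":[-1.5,0.6,0.1],"turn":[0,0,0],"jaw":1},{"translation":[-1.7,0.7,0.1],"turn":[0,0,0],"jaw":1},{"translation":[-1.7,0.7,0.1],"turn":[0,0,0],"jaw":1}]'
python3 - <<'E'
from kin import *
n=now();print(n,np.arctan2(-n[0][1],65-n[0][0]))
E
```

```text
time_s: 9.7
eef_pos: [0.5645, -0.296, 0.2]
tool_rot: [0.349, 2.414, -0.13]
ft_force: [-5.4, -15.8, -9.5]
gripper_width: 0.0135
([97.8, -88.7, 32.4], [0.2, -10.5, 0.3], [0.61, 0.43, -0.21, 2.35, 3.19, 0.33, -1.46], 0.0135) 1.9249878211516327
```

```bash
python3 -m jog '[{"translation":[0.3,-0.1,0],"turn":[0,0,0],"jaw":0.7},{"translation":[0.3,-0.1,0],"turn":[0,0,0],"jaw":0.7},{"translation":[0.3,-0.1,0],"turn":[0,0,0],"jaw":0.7},{"translation":[0.3,-0.1,-2.5],"turn":[0,0,0],"jaw":0.7},{"translation":[0.3,-0.1,-5.5],"turn":[0,0,0],"jaw":0.5},{"translation":[0.3,-0.1,-9],"turn":[0,0,0],"jaw":0.4},{"translation":[0.3,-0.1,-12],"turn":[0,0,0],"jaw":0.4},{"translation":[0.3,-0.1,-12],"turn":[0,0,0],"jaw":0.4}]'
cat > srch2.py <<'E'
from kin import *
from multiprocessing import Pool
P=load();q0=np.array(read_state()["qpos"])
M=np.array([.5235,.2317])
def pk(z,yaw):return np.r_[M,z],Ro.from_matrix(Ro.from_euler('z',yaw).as_matrix()@np.diag([-1,1,-1.]))
def via(r):
    while 1:
        q=r.uniform([-.9,.0,-.8,1.0,-.3,.2,-2],[1.2,.9,.8,2.4,3.3,1.3,2]);x,R=fk(q,*P)
        if .33<x[2]<.55 and np.hypot(*x[:2])>.4 and -.5<x[1]<.4 and x[0]>.2 and R.as_matrix()[2,2]<-.5:return x,R
def one(seed):
    r=np.random.default_rng(seed);yaw=r.uniform(-1.6,1.6)
    w1=[via(r) for _ in range(r.integers(0,2))];w2=[via(r) for _ in range(r.integers(1,3))];a=r.uniform(-40,40)
    seq=w1+[pk(.15,yaw),pk(.019,yaw),pk(.2,yaw)]+w2+[hpose(0,0,80,a),hpose(0,0,22,a),hpose(0,0,70,-20),hpose(0,0,11.5,-20),hpose(0,0,11.5,16),hpose(0,0,11.5,55)]
    o=sim(q0,seq,P,n=12)
    xs=np.array([fk(q0,*P)[0]]+[x for x,_ in seq]);Rs=[fk(q0,*P)[1]]+[R for _,R in seq]
    c=sum(b[1]+.3*b[2] for b in o)+.02*np.linalg.norm(np.diff(xs,axis=0),axis=1).sum()+.01*sum((u.inv()*v).magnitude() for u,v in zip(Rs,Rs[1:]))
    g=[0,1,2,4,5,6];m=min(np.min(np.minimum(b[0]-lo,hi-b[0])[g]) for b in o[len(w1):])
    return c-.3*min(m,.2),seed,seq,o,(len(w1),len(w2),yaw,a)
if __name__=="__main__":
    with Pool() as p: res=p.map(one,range(1800),chunksize=5)
    res.sort(key=lambda a:a[0])
    for c,s,w,o,i in res[:3]:
        print(c,s,i)
        for b,(x,R) in zip(o,w):print("   ",b[0],b[1],b[2],x.round(3),R.as_matrix()[:,2].round(2))
E
timeout 540 python3 srch2.py
```

```text
time_s: 10.5
eef_pos: [0.4884, -0.271, 0.2935]
tool_rot: [0.337, 2.407, -0.13]
ft_force: [0.3, -0.6, 0.5]
gripper_width: 0.0538
0.052806912569786375 1564 (1, 1, -0.7676861568031609, 27.669420272473687)
    [ 1.39  0.15 -1.08  2.19  1.22  1.09  0.98] 0.0 0.0 [ 0.306 -0.461  0.446] [-0.14 -0.76 -0.63]
    [ 0.2   0.72 -1.02  2.01  0.81  0.89 -0.47] 0.0 0.0 [0.524 0.232 0.15 ] [ 0.  0. -1.]
    [ 0.07  0.87 -0.83  2.07  1.05  0.7  -0.66] 0.0 0.0 [0.524 0.232 0.019] [ 0.  0. -1.]
    [ 0.24  0.67 -1.09  1.97  0.73  0.96 -0.4 ] 0.0 0.0 [0.524 0.232 0.2  ] [ 0.  0. -1.]
    [ 0.74  0.36 -1.03  2.05  0.95  1.02 -0.05] 0.0 0.0 [ 0.556 -0.158  0.334] [ 0.18 -0.43 -0.89]
    [ 1.08  0.4  -0.91  2.49  2.07  0.31 -0.91] 0.0 0.0 [ 0.485 -0.181  0.192] [ 0.48 -0.14 -0.87]
    [ 1.02  0.59 -0.92  2.48  2.17  0.5  -0.99] 0.0 0.0 [ 0.513 -0.189  0.142] [ 0.48 -0.14 -0.87]
    [ 0.91  0.37 -0.69  2.49  2.32  0.25 -0.32] 0.0 0.0 [ 0.49  -0.182  0.184] [ 0.48 -0.14 -0.87]
    [ 0.87  0.55 -0.71  2.47  2.37  0.42 -0.36] 0.0 0.0 [ 0.518 -0.19   0.133] [ 0.48 -0.14 -0.87]
    [ 0.98  0.61 -0.88  2.48  2.22
[... 1533 characters left out ...]
0. -1.]
    [-0.47  0.04  0.39  2.3   2.49  0.21 -0.82] 0.0 0.0 [ 0.65  -0.045  0.447] [ 0.82 -0.13 -0.55]
    [ 0.09  0.29  0.26  2.48  3.88  0.19 -1.6 ] 0.0 0.0 [ 0.485 -0.181  0.192] [ 0.48 -0.14 -0.87]
    [ 0.02  0.45  0.35  2.47  3.77  0.34 -1.51] 0.0 0.0 [ 0.513 -0.189  0.142] [ 0.48 -0.14 -0.87]
    [ 0.15  0.31  0.19  2.48  3.75  0.2  -1.81] 0.0 0.0 [ 0.49  -0.182  0.184] [ 0.48 -0.14 -0.87]
    [ 0.09  0.46  0.27  2.46  3.67  0.34 -1.74] 0.0 0.0 [ 0.518 -0.19   0.133] [ 0.48 -0.14 -0.87]
    [ 0.23  0.45  0.11  2.46  3.47  0.31 -2.15] 0.0 0.0 [ 0.518 -0.19   0.133] [ 0.48 -0.14 -0.87]
    [ 0.37  0.45 -0.07  2.46  3.23  0.29 -2.58] 0.0 0.0 [ 0.518 -0.19   0.133] [ 0.48 -0.14 -0.87]
```

Run:
```python
from srch2 import *
import pickle
c,s,w,o,i=one(38);pickle.dump([(x,R.as_matrix()) for x,R in w],open("seq.pkl","wb"))
for k in range(3):print(rel(w[k][0],w[k][1].as_matrix()))
```

```text
([17.22, 49.34, 3.87], [-4.9, 40.8, -12.7])
([25.81, 49.37, 13.76], [-4.9, 40.8, -12.7])
([13.95, 49.32, 0.09], [-4.9, 40.8, -12.7])
```

```bash
python3 -m jog '[{"translation":[14,49.3,0.1],"turn":[-4.9,40.8,-12.7],"jaw":0.4},{"translation":[14,49.3,0.1],"turn":[-4.9,40.8,-12.7],"jaw":0.4},{"translation":[14,49.3,0.1],"turn":[-4.9,40.8,-12.7],"jaw":0.4},{"translation":[14,49.3,0.1],"turn":[-4.9,40.8,-12.7],"jaw":0.4},{"translation":[14,49.3,0.1],"turn":[-4.9,40.8,-12.7],"jaw":0.4},{"translation":[14,49.3,0.1],"turn":[-4.9,40.8,-12.7],"jaw":0.4},{"translation":[14,49.3,0.1],"turn":[-4.9,40.8,-12.7],"jaw":0.4},{"translation":[14,49.3,0.1],"turn":[-4.9,40.8,-12.7],"jaw":0.4},{"translation":[14,49.3,0.1],"turn":[-4.9,40.8,-12.7],"jaw":0.4},{"translation":[14,49.3,0.1],"turn":[-4.9,40.8,-12.7],"jaw":0.4}]'
python3 - <<'E'
from kin import *
import pickle
print(now());w=pickle.load(open("seq.pkl","rb"));print(rel(*w[2]))
E
```

```text
time_s: 11.5
eef_pos: [0.4381, -0.0374, 0.0647]
tool_rot: [-0.013, 2.982, 0.026]
ft_force: [0.7, 0.2, 0.2]
gripper_width: 0.0556
([-137.1, 124.7, 11.8], [-6.5, 20.9, -15.5], [-0.14, 0.55, 0.15, 2.49, 4.18, 0.11, -2.63], 0.0556)
([-10.77, 27.05, -11.51], [1.2, 9.1, 3.1])
```

```bash
cat > srch3.py <<'E'
from kin import *
from multiprocessing import Pool
import pickle
P=load();q0=np.array(read_state()["qpos"]);g=[0,1,2,4,5,6]
def simm(q,wps,n=14,lam=.01):
    out=[];q=np.array(q,float)
    for X,R in wps:
        x0,R0=fk(q,*P);rv=(R*R0.inv()).as_rotvec();m=9;zm=9
        for k in range(1,n+4):
            a=min(1,k/n);x,Rr=fk(q,*P);e=np.r_[x0+(X-x0)*a-x,(Ro.from_rotvec(rv*a)*R0*Rr.inv()).as_rotvec()];J=jac(q,P)
            q=np.clip(q+J.T@np.linalg.solve(J@J.T+lam**2*np.eye(6),e),lo,hi)
            if k>3 or out:m=min(m,np.min(np.minimum(q-lo,hi-q)[g]))
        x,Rr=fk(q,*P);out.append((q.round(2),round(np.linalg.norm(X-x),4),round((R*Rr.inv()).magnitude(),3),round(m,2)))
    return out
M=np.array([.5235,.2317])
def pk(z,yaw):return np.r_[M,z],Ro.from_matrix(Ro.from_euler('z',yaw).as_matrix()@np.diag([-1,1,-1.]))
def via(r,L,H,zr,yr):
    for _ in range(200):
        x,R=fk(r.uniform(L,H),*P)
        if zr[0]<x[2]<zr[1] and np.hypot(*x[:2])>.38 and yr[0]<x[1]<yr[1] and x[0]>.2 and R.as_matrix()[2,2]<-.4:return x,R
def run(one,N):
    with Pool() as p: res=[a for a in p.map(one,range(N),chunksize=5) if a]
    res.sort(key=lambda a:a[0])
    for c,s,w,o in res[:2]:
        print(round(c,3),s)
        for b,(x,R) in zip(o,w):print("   ",*b,x.round(3),R.as_matrix()[:,2].round(2))
    c,s,w,o=res[0];pickle.dump([(x,R.as_matrix()) for x,R in w],open("seq.pkl","wb"))
    X0,R0=fk(q0,*P)
    for x,R in w: print("row",(100*R0.inv().apply(x-X0)).round(1),(R0.inv()*R).as_rotvec(degrees=True).round(1),(R0.inv()*R).magnitude()*57.3);X0,R0=x,R
def cost(w,o):
    xs=np.array([fk(q0,*P)[0]]+[x for x,_ in w]);Rs=[fk(q0,*P)[1]]+[R for _,R in w]
    return sum(3*b[1]+b[2] for b in o)-.5*sum(min(b[3],.2) for b in o)/len(o)-.5*min(.12,min(b[3] for b in o))+.02*len(o)+.02*np.linalg.norm(np.diff(xs,axis=0),axis=1).sum()+.01*sum((u.inv()*v).magnitude() for u,v in zip(Rs,Rs[1:]))
E
cat > s3.py <<'E'
from srch3 import *
def one(seed):
    r=np.random.default_rng(seed)
    w=[via(r,[-.9,0,-.8,1.2,-.3,.25,-2],[.8,.8,.8,2.4,4,1.3,2],(.25,.5),(-.1,.35)) for _ in range(r.integers(1,4))]
    if None in w:return
    y=r.uniform(-1.6,1.6);w+=[pk(.2,y),pk(.019,y)];o=simm(q0,w);return cost(w,o),seed,w,o
if __name__=="__main__":run(one,1500)
E
timeout 540 python3 s3.py
```

```text
-0.004 133
    [-0.57  0.25  0.52  2.37  4.    0.81 -1.84] 0.0 0.0 0.14 [0.658 0.201 0.414] [ 0.77  0.5  -0.4 ]
    [-1.15  0.48  0.98  1.92  0.98  0.74 -0.05] 0.0 0.0 0.24 [ 0.711 -0.077  0.482] [ 0.49 -0.73 -0.47]
    [-0.69  0.45  0.26  1.96 -0.17  0.75  0.79] 0.0 0.0 0.36 [0.524 0.232 0.2  ] [ 0.  0. -1.]
    [-0.61  0.7   0.16  2.07 -0.27  0.39  0.88] 0.0 0.0 0.28 [0.524 0.232 0.019] [ 0.  0. -1.]
0.024 1459
    [-0.44  0.08 -0.25  2.31  0.26  0.49 -0.62] 0.0001 0.0 0.0 [0.394 0.229 0.279] [ 0.28  0.07 -0.96]
    [-0.33  0.45 -0.21  1.96  0.13  0.75 -0.54] 0.0 0.0 0.39 [0.524 0.232 0.2  ] [ 0.  0. -1.]
    [-0.4   0.7  -0.12  2.07  0.21  0.38 -0.61] 0.0 0.0 0.27 [0.524 0.232 0.019] [ 0.  0. -1.]
row [-29.4  22.5 -32.1] [-10.8 -59.1 -45.4] 75.26434350731377
row [  7.2 -25.2 -12.5] [74.2 30.3 38.7] 88.98004201516288
row [ 38.6  15.9 -18.8] [-26.2  56.6  -8.5] 62.92963671212807
row [ 0.   0.  18.1] [0. 0. 0.] 0.0
```

```bash
python3 -m jog '[{"translation":[-29.4,22.5,-32.1],"turn":[-10.8,-59.1,-45.4],"jaw":0.4},{"translation":[-29.4,22.5,-32.1],"turn":[-10.8,-59.1,-45.4],"jaw":0.4},{"translation":[-29.4,22.5,-32.1],"turn":[-10.8,-59.1,-45.4],"jaw":0.4},{"translation":[-29.4,22.5,-32.1],"turn":[-10.8,-59.1,-45.4],"jaw":0.4},{"translation":[-29.4,22.5,-32.1],"turn":[-10.8,-59.1,-45.4],"jaw":0.4},{"translation":[-29.4,22.5,-32.1],"turn":[-10.8,-59.1,-45.4],"jaw":0.4}]'
python3 - <<'E'
from srch3 import *
w=[(x,Ro.from_matrix(R)) for x,R in pickle.load(open("seq.pkl","rb"))];print(now());print(rel(w[0][0],w[0][1].as_matrix()))
for o in simm(q0,w):print(*o)
E
```

```text
time_s: 12.1
eef_pos: [0.584, 0.0967, 0.2936]
tool_rot: [-0.671, 2.175, 0.122]
ft_force: [0.5, 1.1, -0.5]
gripper_width: 0.0559
([66.5, 294.0, 158.6], [-24.1, -21.4, -41.0], [-0.61, 0.28, 0.6, 2.48, 3.92, 0.59, -1.94], 0.0559)
([-17.24, 3.48, 0.57], [-3.2, -17.8, -14.3])
[-0.61  0.26  0.57  2.37  4.01  0.82 -1.85] 0.0 0.0 0.18
[-1.2   0.51  1.07  1.92  0.92  0.7  -0.01] 0.0 0.0 0.09
[-0.72  0.45  0.31  1.96 -0.2   0.75  0.82] 0.0 0.0 0.28
[-0.63  0.7   0.18  2.07 -0.31  0.39  0.92] 0.0 0.0 0.28
```

```bash
python3 -m jog '[{"translation":[-17.2,3.5,0.6],"turn":[-3.2,-17.8,-14.3],"jaw":0.4},{"translation":[-17.2,3.5,0.6],"turn":[-3.2,-17.8,-14.3],"jaw":0.4},{"translation":[-17.2,3.5,0.6],"turn":[-3.2,-17.8,-14.3],"jaw":0.4},{"translation":[-17.2,3.5,0.6],"turn":[-3.2,-17.8,-14.3],"jaw":0.4}]'
python3 -m jog '[{"translation":[0.6,-2.1,-1],"turn":[74.2,30.3,38.7],"jaw":0.4},{"translation":[1.2,-4.2,-2],"turn":[74.2,30.3,38.7],"jaw":0.4},{"translation":[1.8,-6.3,-3],"turn":[74.2,30.3,38.7],"jaw":0.4},{"translation":[2.4,-8.4,-4],"turn":[74.2,30.3,38.7],"jaw":0.4},{"translation":[3,-10.5,-5.2],"turn":[74.2,30.3,38.7],"jaw":0.4},{"translation":[3.6,-12.6,-6.2],"turn":[74.2,30.3,38.7],"jaw":0.4},{"translation":[4.2,-14.7,-7.3],"turn":[74.2,30.3,38.7],"jaw":0.4},{"translation":[4.8,-16.8,-8.3],"turn":[74.2,30.3,38.7],"jaw":0.4}]'
python3 - <<'E'
from srch3 import *
w=[(x,Ro.from_matrix(R)) for x,R in pickle.load(open("seq.pkl","rb"))];print(now());print(rel(w[1][0],w[1][1].as_matrix()),rel(w[2][0],w[2][1].as_matrix()))
for o in simm(q0,w[1:]):print(*o)
print("skip via2")
for o in simm(q0,w[2:]):print(*o)
E
```

```text
time_s: 12.5
eef_pos: [0.6599, 0.2008, 0.4125]
tool_rot: [-0.886, 1.786, 0.144]
ft_force: [-0.6, -1.3, -0.8]
gripper_width: 0.0555
time_s: 13.3
eef_pos: [0.6912, 0.0358, 0.4545]
tool_rot: [0.02, 2.047, -0.455]
ft_force: [0.3, -1.4, 1.0]
gripper_width: 0.056
([250.8, 265.2, 238.0], [9.8, -33.3, -16.0], [-1.39, 0.41, 1.29, 2.23, 2.15, 0.28, -0.83], 0.056)
([-1.35, -10.91, 4.11], [28.5, 12.6, 15.6]) ([26.58, 22.71, -9.51], [-8.4, 64.4, 22.6])
[-1.22  0.53  1.12  1.92  0.88  0.67  0.03] 0.0 0.0 0.0
[-0.74  0.46  0.34  1.96 -0.21  0.76  0.83] 0.0 0.0 0.23
[-0.64  0.71  0.2   2.07 -0.34  0.4   0.95] 0.0 0.0 0.29
skip via2
[-0.74  0.46  0.33  1.96 -0.21  0.75  0.83] 0.0 0.0 0.22
[-0.64  0.71  0.2   2.07 -0.34  0.4   0.95] 0.0 0.0 0.29
```

```bash
python3 -m jog '[{"translation":[26.6,22.7,-9.5],"turn":[-8.4,64.4,22.6],"jaw":0.4},{"translation":[26.6,22.7,-9.5],"turn":[-8.4,64.4,22.6],"jaw":0.4},{"translation":[26.6,22.7,-9.5],"turn":[-8.4,64.4,22.6],"jaw":0.4},{"translation":[26.6,22.7,-9.5],"turn":[-8.4,64.4,22.6],"jaw":0.4}]'
python3 - <<'E'
from srch3 import *
w=[(x,Ro.from_matrix(R)) for x,R in pickle.load(open("seq.pkl","rb"))];print(now());print(rel(w[2][0],w[2][1].as_matrix()))
for o in simm(q0,w[2:]):print(*o)
E
```

```text
time_s: 13.7
eef_pos: [0.6686, 0.0576, 0.4041]
tool_rot: [0.154, 2.226, -0.422]
ft_force: [0.3, -0.7, 0.4]
gripper_width: 0.056
([201.6, 280.0, 208.2], [10.2, -22.7, -10.3], [-1.36, 0.39, 1.16, 2.18, 1.27, 0.29, -0.08], 0.056)
([24.4, 17.69, -4.72], [-8.1, 53.7, 17.1])
[-0.7   0.45  0.27  1.96 -0.17  0.75  0.79] 0.0 0.0 0.39
[-0.61  0.7   0.16  2.07 -0.28  0.39  0.89] 0.0 0.0 0.28
```

```bash
python3 -m jog '[{"translation":[24.4,17.7,-4.7],"turn":[-8.1,53.7,17.1],"jaw":0.4},{"translation":[24.4,17.7,-4.7],"turn":[-8.1,53.7,17.1],"jaw":0.4},{"translation":[24.4,17.7,-4.7],"turn":[-8.1,53.7,17.1],"jaw":0.4},{"translation":[24.4,17.7,-4.7],"turn":[-8.1,53.7,17.1],"jaw":0.4},{"translation":[24.4,17.7,-4.7],"turn":[-8.1,53.7,17.1],"jaw":0.4},{"translation":[24.4,17.7,-4.7],"turn":[-8.1,53.7,17.1],"jaw":0.4},{"translation":[24.4,17.7,-4.7],"turn":[-8.1,53.7,17.1],"jaw":0.4},{"translation":[24.4,17.7,-4.7],"turn":[-8.1,53.7,17.1],"jaw":0.4},{"translation":[24.4,17.7,-4.7],"turn":[-8.1,53.7,17.1],"jaw":0.4},{"translation":[24.4,17.7,-4.7],"turn":[-8.1,53.7,17.1],"jaw":0.4}]'
python3 - <<'E'
from kin import *
import pickle
w=pickle.load(open("seq.pkl","rb"));s=read_state();print(s["eef_pos"],np.round(s["qpos"],2),[rel(*a) for a in w[2:]])
im=camera("wrist");cv2.imwrite("pics/w2.png",im)
p=wproj(s,[[.5235,.2317,.028],[.5064,.1278,.028]]);print(p)
for a in p.astype(int):cv2.drawMarker(im,tuple(int(v) for v in a),(0,0,255),0,8,1)
u,v=p[0].astype(int);y0=max(v-110,0);x0=max(u-180,0)
cv2.imwrite("pics/w2b.png",cv2.resize(im[y0:y0+220,x0:x0+300],None,fx=2.6,fy=2.6,interpolation=cv2.INTER_CUBIC));print(x0,y0)
E
```

```text
time_s: 14.7
eef_pos: [0.5245, 0.2304, 0.1996]
tool_rot: [0.717, 3.058, -0.0]
ft_force: [0.2, 0.0, -0.1]
gripper_width: 0.0558
[0.5245473  0.23036428 0.19962432] [-0.67  0.45  0.23  1.98 -0.15  0.73  0.75] [([0.15, 0.07, -0.04], [0.0, 0.1, 0.1]), ([0.17, 0.07, 18.06], [0.0, 0.1, 0.1])]
[[277.02834569 192.43356698]
 [186.16062545 220.20483127]]
97 82
```

View pics/w2b.png

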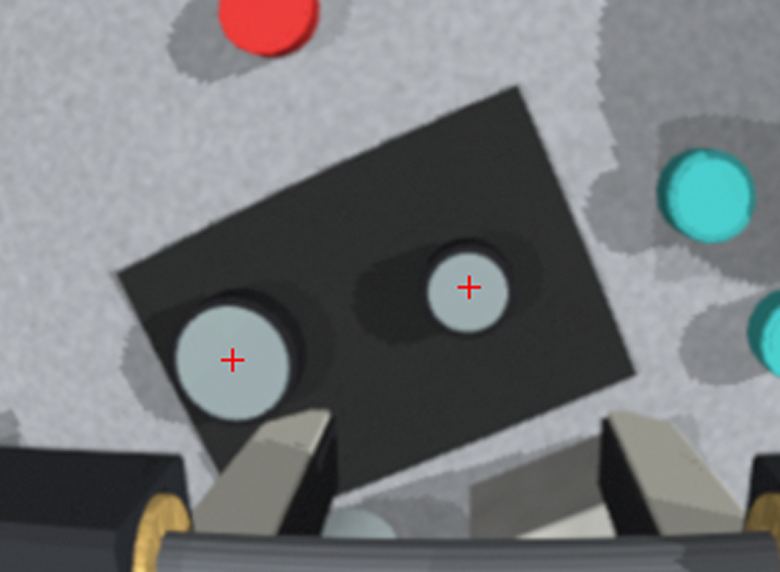

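```bash
python3 -m jog '[{"translation":[0.1,0.15,5],"turn":[0,0,0],"jaw":0.35},{"translation":[0.1,0.15,10],"turn":[0,0,0],"jaw":0.35},{"translation":[0.1,0.15,14],"turn":[0,0,0],"jaw":0.35},{"translation":[0.1,0.15,17],"turn":[0,0,0],"jaw":0.35},{"translation":[0.1,0.15,18.1],"turn":[0,0,0],"jaw":0.35},{"translation":[0.1,0.15,18.1],"turn":[0,0,0],"jaw":0.35},{"translation":[0.1,0.15,18.1],"turn":[0,0,0],"jaw":1},{"translation":[0.1,0.15,18.1],"turn":[0,0,0],"jaw":1},{"translation":[0.1,0.15,18.1],"turn":[0,0,0],"jaw":1},{"translation":[0.1,0.15,18.1],"turn":[0,0,0],"jaw":1}]' 25
python3 -m jog '[{"translation":[0,0,0],"turn":[0,0,0],"jaw":1},{"translation":[0,0,-3],"turn":[0,0,0],"jaw":1},{"translation":[0,0,-8],"turn":[0,0,0],"jaw":1},{"translation":[0,0,-13],"turn":[0,0,0],"jaw":1},{"translation":[0,0,-18],"turn":[0,0,0],"jaw":1},{"translation":[0,0,-23],"turn":[0,0,0],"jaw":1},{"translation":[0,0,-25],"turn":[0,0,0],"jaw":1},{"translation":[0,0,-25],"turn":[0,0,0],"jaw":1}]'
cat > s4.py <<'E'
from srch3 import *
def one(seed):
    r=np.random.default_rng(seed)
    w=[via(r,[-.9,0,-1,1.2,-.3,.3,-2],[.9,.8,.8,2.4,3.3,1.3,2],(.33,.5),(-.35,.3)) for _ in range(r.integers(1,4))]
    if None in w:return
    n=len(w);a=r.uniform(-30,30);w+=[hpose(0,0,110,a),hpose(0,0,23,a),hpose(0,0,70,-20),hpose(0,0,11.5,-20),hpose(0,0,11.5,55)];o=simm(q0,w)
    if fk(o[n][0],*P)[0][2]>9:return
    return cost(w,o),seed,w,o
if __name__=="__main__":run(one,1800)
E
timeout 540 python3 s4.py
```

```text
time_s: 15.75
eef_pos: [0.5253, 0.2325, 0.0205]
tool_rot: [0.718, 3.056, 0.005]
ft_force: [-1.7, -0.1, 8.4]
gripper_width: 0.0391
time_s: 16.55
eef_pos: [0.5258, 0.2322, 0.2732]
tool_rot: [0.718, 3.053, 0.011]
ft_force: [0.6, 0.6, -1.2]
gripper_width: 0.0389
0.173 59
    [-0.64  0.05  0.1   2.13  0.    0.81  1.79] 0.0 0.0 0.4 [0.404 0.201 0.344] [ 0.14  0.06 -0.99]
    [-0.08  0.27 -0.91  2.28  1.48  1.27 -1.83] 0.0 0.0 0.16 [0.563 0.119 0.429] [ 0.76 -0.44 -0.48]
    [ 0.27  0.58 -0.61  1.59  1.45  1.49 -0.17] 0.0 0.0 0.37 [ 0.765 -0.3    0.494] [ 0.18 -0.88 -0.45]
    [ 1.03  0.27 -0.78  2.49  2.07  0.15 -0.03] 0.0 0.0 0.03 [ 0.47  -0.177  0.218] [ 0.48 -0.14 -0.87]
    [ 0.98  0.56 -0.86  2.48  2.22  0.46 -0.17] 0.0 0.0 0.07 [ 0.512 -0.189  0.143] [ 0.48 -0.14 -0.87]
    [ 1.03  0.42 -0.86  2.49  2.14  0.32 -0.14] 0.0 0.0 0.21 [ 0.49  -0.182  0.184] [ 0.48 -0.14 -0.87]
    [ 0.98  0.6  -0.87  2.48  2.23  0.5  -0.21] 0.0 0.0 0.22 [ 0.518 -0.19   0.133] [ 0.48 -0.14 -0.87]
    [ 1.13  0.76 -1.18  2.48  2.01  0.73 -1.29] 0.0 0.0 0.11 [ 0.518 -0.19   0.133] [ 0.48 -0.14 -0.87]
0.178 9
[... 346 characters left out ...]
8  3.9   0.23 -1.96] 0.0 0.0 0.12 [ 0.49  -0.182  0.184] [ 0.48 -0.14 -0.87]
    [-0.01  0.48  0.41  2.47  3.81  0.38 -1.89] 0.0 0.0 0.13 [ 0.518 -0.19   0.133] [ 0.48 -0.14 -0.87]
    [ 0.33  0.45 -0.02  2.46  3.3   0.29 -2.63] 0.0 0.024 0.0 [ 0.518 -0.19   0.133] [ 0.48 -0.14 -0.87]
row [ 8.5 -8.2 -7.4] [ -2.4  -8.5 -69.9] 70.41735904702396
row [ -7.1 -17.2  -6.7] [ 18.7 -65.3 111.4] 130.49795388638748
row [-35.3   4.4  30.6] [ 41.9 -14.  -50.9] 67.41183862622614
row [ 40.4 -11.7  -3.8] [-54.   10.1 -42.8] 69.67540033624718
row [0.  0.  8.7] [0. 0. 0.] 0.0
row [-0.  -0.  -4.7] [0.  0.  2.3] 2.3063040475995686
row [-0.   0.   5.9] [0. 0. 0.] 0.0
row [0. 0. 0.] [-0.  0. 75.] 75.0055246044563
```

```bash
sed -i 's/hpose(0,0,110,a)/hpose(0,0,70,a)/; s/integers(1,4)/integers(1,3)/; s/(.33,.5),(-.35,.3)/(.30,.5),(-.4,.3)/' s4.py; sed -i 's/run(one,1800)/run(one,3500)/' s4.py; timeout 560 python3 s4.py
```

```text
0.072 2303
    [-1.46  0.16  0.5   2.31  1.2   0.89 -0.86] 0.0 0.0 0.5 [0.493 0.16  0.385] [ 0.71 -0.35 -0.61]
    [ 0.21  0.31  0.12  2.48  3.65  0.19 -1.61] 0.0 0.0 0.08 [ 0.49  -0.182  0.184] [ 0.48 -0.14 -0.87]
    [ 0.16  0.43  0.19  2.47  3.6   0.3  -1.56] 0.0 0.0 0.09 [ 0.512 -0.189  0.143] [ 0.48 -0.14 -0.87]
    [ 0.23  0.31  0.1   2.48  3.62  0.18 -1.67] 0.0 0.0 0.07 [ 0.49  -0.182  0.184] [ 0.48 -0.14 -0.87]
    [ 0.17  0.46  0.18  2.46  3.56  0.32 -1.62] 0.0 0.0 0.08 [ 0.518 -0.19   0.133] [ 0.48 -0.14 -0.87]
    [ 0.44  0.45 -0.16  2.46  3.1   0.29 -2.44] 0.0 0.0 0.18 [ 0.518 -0.19   0.133] [ 0.48 -0.14 -0.87]
0.075 2749
    [-0.97  0.2   0.85  2.37  1.77  0.67 -0.99] 0.0 0.0 0.44 [ 0.574 -0.203  0.425] [ 0.6  -0.65 -0.46]
    [ 0.2   0.31  0.14  2.48  3.68  0.19 -1.69] 0.0 0.0 0.08 [ 0.49  -0.182  0.184] [ 0.48 -0.14 -0.87]
    [ 0.14  0.43  0.21  2.47  3.62  0.3  -1.64] 0.0 0.0 0.09 [ 0.512 -0.189  0.143] [ 0.48 -0.14 -0.87]
    [ 0.21  0.31  0.13  2.48  3.66  0.19 -1.72] 0.0 0.0 0.08 [ 0.49  -0.182  0.184] [ 0.48 -0.14 -0.87]
    [ 0.14  0.46  0.21  2.46  3.59  0.33 -1.66] 0.0 0.0 0.09 [ 0.518 -0.19   0.133] [ 0.48 -0.14 -0.87]
    [ 0.42  0.45 -0.13  2.46  3.14  0.29 -2.48] 0.0 0.0 0.15 [ 0.518 -0.19   0.133] [ 0.48 -0.14 -0.87]
row [ -1.4  -7.8 -11.4] [ -2.7 -52.3   5.2] 52.64445169495948
row [  3.5 -31.4  24. ] [-10.6  21.5 -39. ] 45.774812952181385
row [0.  0.  4.7] [0. 0. 0.] 0.0
row [-0.  -0.  -4.7] [ 0.  -0.   5.4] 5.376375982114189
row [-0.   0.   5.9] [0. 0. 0.] 0.0
row [0. 0. 0.] [-0.  0. 75.] 75.0055246044563
```

```bash
python3 -m jog '[{"translation":[-0.2,-1.3,-1.9],"turn":[-2.7,-52.3,5.2],"jaw":1},{"translation":[-0.5,-2.6,-3.8],"turn":[-2.7,-52.3,5.2],"jaw":1},{"translation":[-0.7,-3.9,-5.7],"turn":[-2.7,-52.3,5.2],"jaw":1},{"translation":[-0.9,-5.2,-7.6],"turn":[-2.7,-52.3,5.2],"jaw":1},{"translation":[-1.2,-6.5,-9.5],"turn":[-2.7,-52.3,5.2],"jaw":1},{"translation":[-1.4,-7.8,-11.4],"turn":[-2.7,-52.3,5.2],"jaw":1},{"translation":[-1.4,-7.8,-11.4],"turn":[-2.7,-52.3,5.2],"jaw":1},{"translation":[-1.4,-7.8,-11.4],"turn":[-2.7,-52.3,5.2],"jaw":1}]'
cat > chk.py <<'E'
from srch3 import *
import sys
w=[(x,Ro.from_matrix(R)) for x,R in pickle.load(open("seq.pkl","rb"))][int(sys.argv[1]):]
print(now());print(rel(w[0][0],w[0][1].as_matrix()))
for o in simm(q0,w):print(*o)
E
python3 chk.py 1
```

```text
time_s: 17.35
eef_pos: [0.4999, 0.1566, 0.381]
tool_rot: [0.611, 2.149, -0.195]
ft_force: [-0.4, 0.0, -1.5]
gripper_width: 0.0388
([25.9, 328.3, 283.0], [5.5, -22.7, 13.1], [-1.47, 0.14, 0.59, 2.33, 1.19, 0.89, -0.77], 0.0388)
([4.03, -31.42, 23.12], [-10.5, 21.2, -38.2])
[ 0.23  0.31  0.1   2.48  3.63  0.18 -1.58] 0.0 0.0 0.07
[ 0.17  0.43  0.17  2.47  3.57  0.3  -1.54] 0.0 0.0 0.08
[ 0.25  0.31  0.08  2.48  3.59  0.18 -1.64] 0.0 0.0 0.07
[ 0.19  0.45  0.16  2.46  3.53  0.32 -1.59] 0.0 0.0 0.08
[ 0.46  0.46 -0.18  2.46  3.07  0.29 -2.41] 0.0 0.0 0.18
```

```bash
python3 -m jog '[{"translation":[0.3,-2.6,1.9],"turn":[-0.9,1.8,-3.2],"jaw":1},{"translation":[0.7,-5.2,3.9],"turn":[-1.8,3.5,-6.4],"jaw":1},{"translation":[1,-7.9,5.8],"turn":[-2.6,5.3,-9.6],"jaw":1},{"translation":[1.3,-10.5,7.7],"turn":[-3.5,7.1,-12.7],"jaw":1},{"translation":[1.7,-13.1,9.6],"turn":[-4.4,8.8,-16],"jaw":1},{"translation":[2,-15.7,11.5],"turn":[-5.3,10.6,-19],"jaw":1},{"translation":[2,-15.7,11.5],"turn":[-5.3,10.6,-19],"jaw":1}]'
python3 chk.py 1
```

```text
time_s: 18.05
eef_pos: [0.496, -0.0193, 0.2839]
tool_rot: [0.235, 2.418, -0.229]
ft_force: [0.5, -1.4, -0.2]
gripper_width: 0.039
([16.3, 158.1, 176.4], [3.1, -11.4, -5.7], [-1.01, 0.13, 0.72, 2.56, 1.88, 0.36, -0.74], 0.039)
([5.28, -14.88, 10.79], [-5.6, 10.4, -19.6])
[ 0.27  0.31  0.05  2.48  3.56  0.18 -1.51] 0.0 0.0 0.07
[ 0.22  0.43  0.12  2.47  3.51  0.29 -1.47] 0.0 0.0 0.08
[ 0.29  0.31  0.03  2.47  3.52  0.17 -1.57] 0.0 0.0 0.06
[ 0.23  0.45  0.11  2.46  3.47  0.31 -1.52] 0.0 0.0 0.08
[ 0.5   0.46 -0.22  2.46  3.    0.29 -2.33] 0.0 0.0 0.18
```

```bash
python3 -m jog '[{"translation":[0.7,-1.9,1.2],"turn":[-0.7,1.3,-2.4],"jaw":1},{"translation":[1.3,-3.7,2.5],"turn":[-1.4,2.6,-4.9],"jaw":1},{"translation":[2,-5.6,3.8],"turn":[-2.1,3.9,-7.4],"jaw":1},{"translation":[2.7,-7.5,5],"turn":[-2.8,5.2,-9.8],"jaw":1},{"translation":[3.3,-9.3,6.5],"turn":[-3.5,6.5,-12.3],"jaw":1}]'
python3 chk.py 1
```

```text
time_s: 18.55
eef_pos: [0.497, -0.0905, 0.2392]
tool_rot: [0.002, 2.524, -0.24]
ft_force: [1.3, 0.8, -0.2]
gripper_width: 0.0387
([11.9, 90.0, 127.3], [1.3, -6.3, -16.1], [-0.24, 0.2, 0.2, 2.55, 2.43, 0.26, -0.89], 0.0387)
([4.24, -8.1, 5.63], [-2.7, 5.8, -9.2])
[ 0.46  0.31 -0.16  2.47  3.2   0.16 -1.14] 0.0 0.0 0.05
[ 0.41  0.42 -0.11  2.46  3.18  0.27 -1.12] 0.0 0.0 0.06
[ 0.48  0.31 -0.18  2.47  3.16  0.16 -1.2 ] 0.0 0.0 0.05
[ 0.42  0.45 -0.13  2.46  3.14  0.29 -1.17] 0.0 0.0 0.06
[ 0.69  0.49 -0.46  2.46  2.67  0.33 -1.98] 0.0 0.0 0.18
```

```bash
python3 -m jog '[{"translation":[0.8,-1.6,0.8],"turn":[-0.5,1.2,-1.8],"jaw":1},{"translation":[1.7,-3.2,2],"turn":[-1,2.4,-3.6],"jaw":1},{"translation":[2.5,-4.9,3.2],"turn":[-1.6,3.6,-5.5],"jaw":1},{"translation":[3.4,-6.5,4.4],"turn":[-2.1,4.7,-7.4],"jaw":1},{"translation":[4.2,-8.1,5.6],"turn":[-2.7,5.8,-9.2],"jaw":1},{"translation":[4.2,-8.1,5.6],"turn":[-2.7,5.8,-9.2],"jaw":1},{"translation":[4.2,-8.1,5.6],"turn":[-2.7,5.8,-9.2],"jaw":1},{"translation":[4.2,-8.1,5.6],"turn":[-2.7,5.8,-9.2],"jaw":1}]'
python3 chk.py 1
python3 - <<'E'
from h import *
s=read_state();a=camera("side");b=camera("scene");c=camera("wrist")
X=lambda x,y,z:HO+HR@(np.array([x,y,z])/1e3)
th=np.linspace(0,2*np.pi,60)
r=[]
for n,i in (("side",a),("scene",b),("wrist",c)):
    P=(lambda Y:wproj(s,Y)) if n=="wrist" else (lambda Y:proj(n,Y))
    big=cv2.resize(i,None,fx=4,fy=4,interpolation=cv2.INTER_CUBIC)
    for z,R in ((20,25),(20,22)):
        p=P(np.array([X(R*np.cos(t),R*np.sin(t),z) for t in th]));cv2.polylines(big,[np.int32(p*4+1.5)],True,(0,0,255),1)
    u,v=(P(X(0,0,30))[0]*4).astype(int);r.append(big[max(v-250,0):,max(u-190,0):][:500,:380])
cv2.imwrite("pics/ap.png",np.hstack([r[0],r[1]]));cv2.imwrite("pics/apw.png",r[2])
E
```

```text
time_s: 19.35
eef_pos: [0.4892, -0.1811, 0.1844]
tool_rot: [-0.208, 2.631, -0.25]
ft_force: [-0.5, -0.6, -1.7]
gripper_width: 0.0386
([-0.2, 0.8, 71.1], [0.0, -0.1, -25.2], [0.27, 0.32, -0.05, 2.49, 2.93, 0.2, -0.97], 0.0386)
([0.02, -0.08, 0.11], [-0.0, 0.1, -0.2])
[ 0.51  0.31 -0.21  2.47  3.09  0.16 -1.03] 0.0 0.0 0.05
[ 0.46  0.43 -0.18  2.46  3.07  0.27 -1.01] 0.0 0.0 0.06
[ 0.53  0.31 -0.23  2.47  3.06  0.16 -1.08] 0.0 0.0 0.05
[ 0.48  0.46 -0.2   2.46  3.04  0.29 -1.07] 0.0 0.0 0.06
[ 0.74  0.5  -0.53  2.47  2.58  0.35 -1.89] 0.0 0.0 0.18
```

View pics/ap.png

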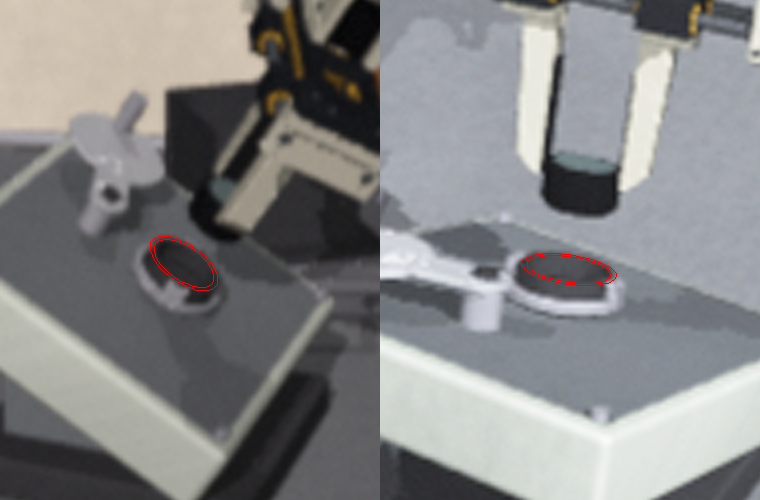

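```bash
python3 -m jog '[{"translation":[0,-0.1,1],"turn":[0,0,0],"jaw":1},{"translation":[0,-0.1,2],"turn":[0,0,0],"jaw":1},{"translation":[0,-0.1,3],"turn":[0,0,0],"jaw":1},{"translation":[0,-0.1,3.3],"turn":[0,0,0],"jaw":1},{"translation":[0,-0.1,3.5],"turn":[0,0,0],"jaw":1},{"translation":[0,-0.1,3.7],"turn":[0,0,0],"jaw":1},{"translation":[0,-0.1,3.7],"turn":[0,0,0],"jaw":1}]'
python3 - <<'E'
from h import *
s=read_state();print(now(),HR.T@np.array(s["ft_force"]));a=camera("side");b=camera("scene");c=camera("wrist")
X=lambda x,y,z:HO+HR@(np.array([x,y,z])/1e3)
r=[]
for n,i in (("side",a),("scene",b),("wrist",c)):
    P=(lambda Y:wproj(s,Y)) if n=="wrist" else (lambda Y:proj(n,Y))
    big=cv2.resize(i,None,fx=6,fy=6,interpolation=cv2.INTER_CUBIC)
    u,v=(P(X(0,0,30))[0]*6).astype(int);r.append(big[max(v-200,0):,max(u-130,0):][:400,:260])
cv2.imwrite("pics/ap2.png",np.hstack(r))
E
```

```text
time_s: 20.2
eef_pos: [0.507, -0.1879, 0.1522]
tool_rot: [-0.208, 2.631, -0.25]
ft_force: [-0.1, 0.2, -0.8]
gripper_width: 0.0392
([0.1, -0.8, 33.7], [0.0, -0.1, -25.1], [0.29, 0.42, -0.07, 2.48, 2.95, 0.28, -0.98], 0.0392) [-0.56501293  0.1968796  -0.60861999]
```

View pics/ap2.png

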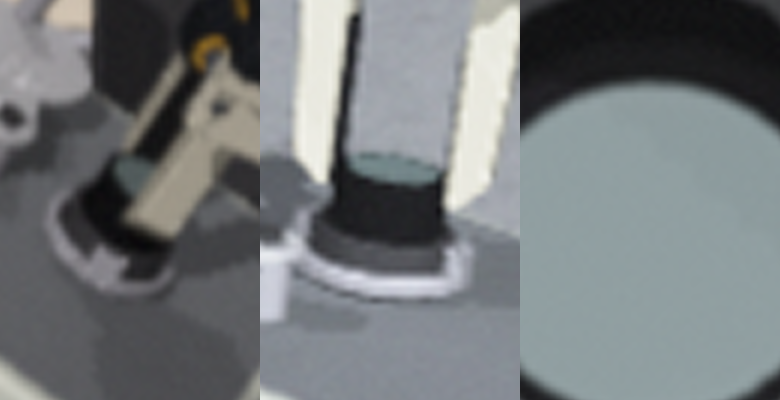

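```bash
python3 -m jog '[{"translation":[0,0.05,0.2],"turn":[0,0,0],"jaw":1},{"translation":[0,0.05,0.4],"turn":[0,0,0],"jaw":1},{"translation":[0,0.05,0.6],"turn":[0,0,0],"jaw":1},{"translation":[0,0.05,0.7],"turn":[0,0,0],"jaw":1},{"translation":[0,0.05,0.8],"turn":[0,0,0],"jaw":1},{"translation":[0,0.05,0.8],"turn":[0,0,0],"jaw":1}]'
python3 -c "
from h import *
print(now(),HR.T@np.array(read_state()['ft_force']))"
```

```text
time_s: 20.95
eef_pos: [0.5108, -0.1884, 0.1451]
tool_rot: [-0.208, 2.631, -0.25]
ft_force: [0.1, 0.9, -1.0]
gripper_width: 0.039
([-0.1, -0.2, 25.6], [0.0, -0.1, -25.1], [0.29, 0.44, -0.08, 2.48, 2.95, 0.3, -0.98], 0.039) [-0.57864186  0.90910928 -0.78444512]
```

```bash
python3 -m jog '[{"translation":[0,0,0.1],"turn":[0,0,0],"jaw":1},{"translation":[0,0,0.2],"turn":[0,0,0],"jaw":1},{"translation":[0,0,0.25],"turn":[0,0,0],"jaw":1},{"translation":[0,0,0.25],"turn":[0,0,0],"jaw":1}]'
python3 -c "
from h import *
print(now(),HR.T@np.array(read_state()['ft_force']))"
```

```text
time_s: 21.35
eef_pos: [0.5114, -0.1887, 0.144]
tool_rot: [-0.208, 2.63, -0.25]
ft_force: [-10.4, 2.4, 19.2]
gripper_width: 0.0388
([-0.1, -0.3, 24.4], [0.0, -0.1, -25.2], [0.29, 0.44, -0.08, 2.48, 2.95, 0.31, -0.98], 0.0388) [ 0.33506318 -0.61065754 21.94310118]
```

```bash
python3 -m jog '[{"translation":[0,0,-0.2],"turn":[0,0,0],"jaw":0.8},{"translation":[0,0,-0.2],"turn":[0,0,0],"jaw":0.3},{"translation":[0,0,-0.2],"turn":[0,0,0],"jaw":0.15},{"translation":[0,0,-0.2],"turn":[0,0,0],"jaw":0.1},{"translation":[0,0,-0.2],"turn":[0,0,0],"jaw":0.1},{"translation":[0,0,-2],"turn":[0,0,0],"jaw":0.1},{"translation":[0,0,-4],"turn":[0,0,0],"jaw":0.1},{"translation":[0,0,-5],"turn":[0,0,0],"jaw":0.1},{"translation":[0,0,-5],"turn":[0,0,0],"jaw":0.1}]'
python3 - <<'E'
from h import *
s=read_state();print(now());a=camera("side");b=camera("scene");c=camera("wrist")
X=lambda x,y,z:HO+HR@(np.array([x,y,z])/1e3)
r=[]
t=np.linspace(0,6.283,50)
for n,i,k in (("side",a,6),("scene",b,6),("wrist",c,3)):
    P=(lambda Y:wproj(s,Y)) if n=="wrist" else (lambda Y:proj(n,Y))
    big=cv2.resize(i,None,fx=k,fy=k,interpolation=cv2.INTER_CUBIC)
    p=P(np.array([X(20*np.cos(q),20*np.sin(q),32) for q in t]));cv2.polylines(big,[np.int32(p*k+k/2)],True,(0,0,255),1)
    for q in (1.92,1.92+np.pi):
        p=P(X(30*np.cos(q),30*np.sin(q),19))[0]*k+k/2;cv2.drawMarker(big,tuple(int(v) for v in p),(0,255,0),0,12,1)
    u,v=(P(X(0,0,20))[0]*k).astype(int);r.append(big[max(v-200,0):,max(u-130,0):][:400,:260])
cv2.imwrite("pics/rel.png",np.hstack(r))
E
```

```text
time_s: 22.25
eef_pos: [0.4879, -0.1819, 0.1875]
tool_rot: [-0.208, 2.629, -0.251]
ft_force: [-0.6, 0.5, -0.2]
gripper_width: 0.0835
([0.4, -0.3, 74.3], [0.1, -0.2, -25.1], [0.27, 0.32, -0.04, 2.49, 2.93, 0.19, -0.97], 0.0835)
```

View pics/rel.png

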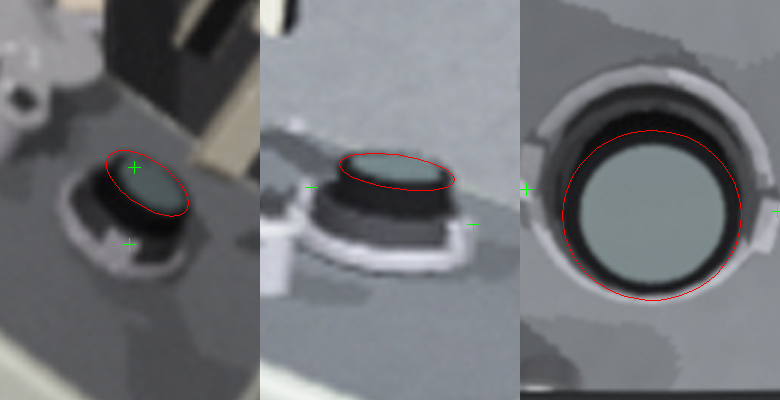

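```bash
python3 -m jog '[{"translation":[0.05,0,0],"turn":[0,0,7.5],"jaw":0.1},{"translation":[0.05,0,0],"turn":[0,0,15],"jaw":0.1},{"translation":[0.05,0,1.5],"turn":[0,0,15],"jaw":0.1},{"translation":[0.05,0,3.5],"turn":[0,0,15],"jaw":0.1},{"translation":[0.05,0,5],"turn":[0,0,15],"jaw":0.1},{"translation":[0.05,0,5.8],"turn":[0,0,15],"jaw":0.1},{"translation":[0.05,0,6.2],"turn":[0,0,15],"jaw":0.1},{"translation":[0.05,0,6.2],"turn":[0,0,15],"jaw":0.1}]'
python3 -c "
from h import *
print(now(),HR.T@np.array(read_state()['ft_force']),ht(0,0,12,-10))"
```

```text
time_s: 23.2
eef_pos: [0.5173, -0.1905, 0.1319]
tool_rot: [0.137, 2.624, -0.16]
ft_force: [-0.6, 0.2, 0.5]
gripper_width: 0.084
([-0.9, -0.4, 10.8], [0.0, -0.0, -10.1], [0.35, 0.47, -0.15, 2.47, 2.86, 0.34, -1.15], 0.084) [-0.26899887  0.00613027  0.74845088] ([-0.1, 0.03, -0.12], [-0.0, 0.0, 0.1])
```

Raise 1 mm, centre, and close on the lugs.

```bash
python3 -m jog '[{"translation":[-0.08,0,-0.1],"turn":[0,0,0],"jaw":0.1},{"translation":[-0.08,0,-0.1],"turn":[0,0,0],"jaw":0.5},{"translation":[-0.08,0,-0.1],"turn":[0,0,0],"jaw":0.5},{"translation":[-0.08,0,-0.1],"turn":[0,0,0],"jaw":0.5},{"translation":[-0.08,0,-0.1],"turn":[0,0,0],"jaw":0.5},{"translation":[-0.08,0,-0.1],"turn":[0,0,0],"jaw":0.5}]' 20
python3 -c "
from h import *
print(now(),HR.T@np.array(read_state()['ft_force']),HR.T@np.array(read_state()['torque']))"
```

```text
time_s: 23.8
eef_pos: [0.5176, -0.1912, 0.1343]
tool_rot: [0.138, 2.621, -0.162]
ft_force: [-2.8, -3.4, 7.0]
gripper_width: 0.0634
([0.8, -1.0, 12.6], [0.1, -0.1, -10.1], [0.35, 0.47, -0.15, 2.47, 2.85, 0.33, -1.15], 0.0634) [ 1.97882417 -4.0825305   6.92224213] [-0.73717354  0.21229686  0.03533515]
```

```bash
python3 -m jog '[{"translation":[0,-0.05,0],"turn":[0,0,7],"jaw":0.5},{"translation":[0,-0.05,0],"turn":[0,0,14],"jaw":0.5},{"translation":[0,-0.05,0],"turn":[0,0,21],"jaw":0.5},{"translation":[0,-0.05,0],"turn":[0,0,28],"jaw":0.5},{"translation":[0,-0.05,0],"turn":[0,0,35],"jaw":0.5},{"translation":[0,-0.05,0],"turn":[0,0,42],"jaw":0.5},{"translation":[0,-0.05,0],"turn":[0,0,49],"jaw":0.5},{"translation":[0,-0.05,0],"turn":[0,0,55],"jaw":0.5},{"translation":[0,-0.05,0],"turn":[0,0,55],"jaw":0.5}]'
python3 -c "
from h import *
print(now(),HR.T@np.array(read_state()['ft_force']),HR.T@np.array(read_state()['torque']))"
```

```text
time_s: 24.7
eef_pos: [0.5172, -0.1918, 0.1342]
tool_rot: [1.338, 2.26, 0.175]
ft_force: [-3.7, -1.8, 6.9]
gripper_width: 0.0637
([0.6, -1.7, 12.6], [0.0, -0.1, 45.1], [0.53, 0.49, -0.4, 2.46, 2.52, 0.37, -1.77], 0.0637) [ 0.81883516 -2.75210235  7.47297375] [-0.78812158  0.41929009 -0.05340134]
```

```bash
python3 -m jog '[{"translation":[0,0,0],"turn":[0,0,2.5],"jaw":0.5},{"translation":[0,0,0],"turn":[0,0,5],"jaw":0.5},{"translation":[0,0,0],"turn":[0,0,7],"jaw":0.5},{"translation":[0,0,0],"turn":[0,0,9],"jaw":0.5},{"translation":[0,0,0],"turn":[0,0,9],"jaw":0.5}]'
python3 -c "
from h import *
print(now(),HR.T@np.array(read_state()['ft_force']),HR.T@np.array(read_state()['torque']))"
```

```text
time_s: 25.2
eef_pos: [0.5172, -0.1918, 0.1342]
tool_rot: [1.512, 2.158, 0.228]
ft_force: [-4.0, -2.7, 6.0]
gripper_width: 0.0635
([0.5, -1.7, 12.6], [0.0, -0.2, 53.9], [0.56, 0.49, -0.44, 2.46, 2.47, 0.38, -1.87], 0.0635) [ 0.33685583 -3.66845821  6.70518095] [-1.08385452  0.49636266  0.43979846]
```

```bash
python3 -m jog '[{"translation":[0,0,0],"turn":[0,0,1.5],"jaw":0.5},{"translation":[0,0,0],"turn":[0,0,3],"jaw":0.5},{"translation":[0,0,0],"turn":[0,0,3],"jaw":0.5}]'
python3 -c "
from h import *
print(now(),HR.T@np.array(read_state()['ft_force']),HR.T@np.array(read_state()['torque']))"
```

```text
time_s: 25.5
eef_pos: [0.517, -0.1908, 0.1338]
tool_rot: [1.57, 2.122, 0.247]
ft_force: [-4.9, -0.6, 6.3]
gripper_width: 0.0635
([-0.1, -0.8, 12.6], [-0.0, -0.0, 56.9], [0.57, 0.49, -0.46, 2.46, 2.45, 0.38, -1.91], 0.0635) [-0.83225276 -1.9409999   7.7407692 ] [-0.60624189  0.71563939  0.64016279]
```

```bash
python3 -m jog '[{"translation":[0,0,0],"turn":[0,0,0],"jaw":0.15},{"translation":[0,0,0],"turn":[0,0,0],"jaw":0.1},{"translation":[0,0,0],"turn":[0,0,0],"jaw":0.1},{"translation":[0,0,0],"turn":[0,0,0],"jaw":0.1},{"translation":[0,0,-2],"turn":[0,0,0],"jaw":0.1},{"translation":[0,0,-4],"turn":[0,0,0],"jaw":0.1},{"translation":[0,0,-6],"turn":[0,0,0],"jaw":0.1},{"translation":[0,0,-8],"turn":[0,0,0],"jaw":0.1},{"translation":[0,0,-8],"turn":[0,0,0],"jaw":0.1}]'
python3 - <<'E'
from h import *
s=read_state();print(now());a=camera("side");b=camera("scene");c=camera("wrist")
X=lambda x,y,z:HO+HR@(np.array([x,y,z])/1e3)
r=[];t=np.linspace(0,6.283,50)
for n,i,k in (("side",a,3.5),("scene",b,3.5),("wrist",c,2.5)):
    P=(lambda Y:wproj(s,Y)) if n=="wrist" else (lambda Y:proj(n,Y))
    big=cv2.resize(i,None,fx=k,fy=k,interpolation=cv2.INTER_CUBIC)
    p=P(np.array([X(20*np.cos(q),20*np.sin(q),32) for q in t]));cv2.polylines(big,[np.int32(p*k+k/2)],True,(0,0,255),1)
    for q in (.67,.67+np.pi):
        p=P(X(30*np.cos(q),30*np.sin(q),19))[0]*k+k/2;cv2.drawMarker(big,tuple(int(v) for v in p),(0,255,0),0,10,1)
    p=P(X(65-93*np.cos(1.9),-93*np.sin(1.9),52))[0]*k+k/2;cv2.drawMarker(big,tuple(int(v) for v in p),(255,0,255),0,12,1)
    u,v=(P(X(20,-20,20))[0]*k).astype(int);r.append(big[max(v-240,0):,max(u-130,0):][:480,:260])
h=min(x.shape[0] for x in r);cv2.imwrite("pics/ring.png",np.hstack([x[:h] for x in r]))
E
```

```text
time_s: 26.4
eef_pos: [0.4786, -0.1797, 0.205]
tool_rot: [1.567, 2.12, 0.247]
ft_force: [0.3, -0.7, -0.5]
gripper_width: 0.0836
([0.9, -0.8, 94.1], [-0.1, -0.2, 56.8], [0.5, 0.28, -0.33, 2.47, 2.34, 0.18, -1.81], 0.0836)
```

View pics/ring.png

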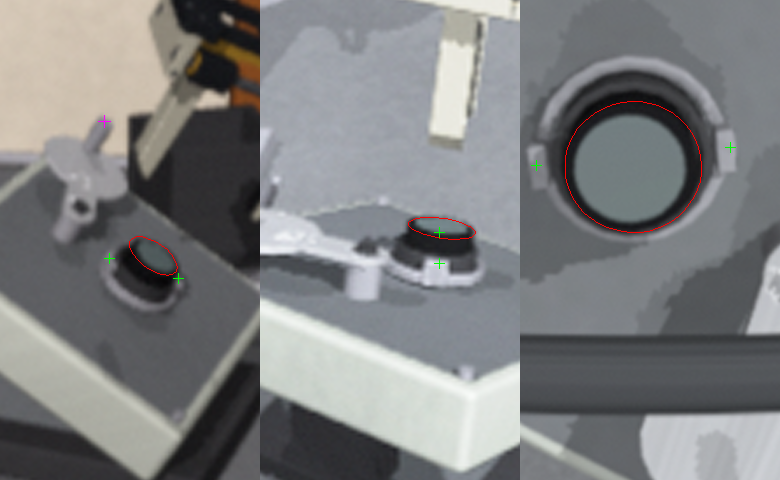

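```bash
python3 -c "
from workcell import *
print(finish_job())"
```

```text
the job is handed in; nothing more can be done
None
```

The job was handed in at about 26 s of robot time. The cover is open at its stop, the narrower black mount is fully home in the cell, and the two-lugged ring is snug against its stop.

- **Cover:** I pinched the knob and swung it round. The angle worked out from the tool pose was about 1.92 rad against the stop at 1.9, with about 19 N of reaction. In the final side picture the knob sits on its predicted mark.
- **Mount:** It met the cell floor at a tool height of 24.4 mm, against 24.5 mm expected, with about 22 N. After release its outline matches the predicted home position in all three cameras.
- **Ring:** It started about 0.17 rad off its slack position. I turned it clockwise until the torque rose sharply, to about 0.6 N m. Both lugs then lined up with the predicted snug position to within about 1 degree.
- **At hand-in:** The gripper was open, about 8 cm clear of everything, and reading no contact force.

- **Arm went off course once:** Moving over to the mat, the arm hit a wrist singularity and dropped to about 6 cm above the table, in front of the head. The reading there showed no contact force, and I re-planned from there.
- **Not re-checked:** I did not take a last close-up of the wider mount, cube or jar. The arm went near them only to pick up the mount, and I saw no sign of contact with them.

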